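# Kit the fixture tray and lock its tongued cover on

## Task

Put the black drop clamp, the V-block and the knurled rod tool each into the cut-out of the tray that has its outline, sitting flat on the cut-out's floor. Then take the cover from its sloping rest, angle its tongue in under the tray's lip and lower the cover flat, so that it lies fully home inside the far wall and square on the tray; the tray's rim is adjustable and rarely set the same, so feel for the lip. Leave the other loose things on the table where they are.

Things in the scene. Friction and masses are not known exactly. Their poses are not given: they have to be found in the camera images.
- tray: Fixed kit tray: light metal frame, x -96..84, y -92..92 mm, in it a black plate (top at z 14 mm) with three white-floored cut-outs, in a well x -52..57, y -86..86. Side walls and ledges, on which the cover lies, are 32 mm high; on them sits a rim (lip near the robot, far wall opposite). Origin on the table, z up, x from lip to far wall. Above z 32 the y sides are open.
- rod_cavity (a point): Floor centre of the rod tool's cut-out, 13 (x) x 60 (y) mm, 4 mm deep, long along the tray's y.
- clamp_cavity (a point): Floor centre of the drop clamp's cut-out, 20 (x) x 38 (y) mm, 8 mm deep, long along the tray's y.
- vblock_cavity (a point): Floor centre of the V-block's cut-out, 28 x 28 mm, square to the tray, 8 mm deep.
- ledge (a point): Point on the near ledge (tray x -65.25, z 32 mm) straight below the lip's edge when the rim is set at its middle. The true lip edge is up to 7 mm nearer or farther in x: the reading does not show it. The groove under the lip opens to +x, is 12 mm deep, 6.5 mm high; lip 5 mm thick. The ledge reaches 13 mm from here to the well (+x).
- cover_seat (a point): Where the cover's origin lies, fully home, with the rim at its middle: tray (0, 0, 32 mm), axes as the tray's. The rim (lip, groove and far wall in one) shifts this up to 7 mm along x. Far wall: inner face 130.5 mm from the lip's edge, z 32..41. Play in x is only 1.25 mm either way: push the tongue home while lowering.
- drop_clamp: Black clamp block with two pale screws on top, 18 (x) x 36 (y) mm, block 18 mm high, 24 mm over the screws, about 55 g. Origin: centre of underside, z up. Stands upright at the start.
- rod_tool: Pale knurled rod lying flat, 11 (x) x 58 (long, y) x 11 mm high, about 30 g. Origin: centre of underside. Either end may go either way.
- v_block: Ground steel V-block, 26 x 26 x 22 mm, about 70 g. Origin: centre of underside, z up. Any quarter turn fits.
- rest: Fixed grey sloping rest for the cover, 30 degrees, rising along its +x; a stop at its low end. Origin on the table under the middle; about 150 mm wide (y), 85 mm high.
- cover: Loose grey board 128 (x) x 180 (y) x 9 mm, about 250 g; tongue along its -x edge 10 mm long (x -74..-64), 4 mm thick (z 0..4). Origin: centre of the underside, z out of the top. Starts on the rest tilted 30 degrees, tongue edge low and nearest the robot. With tongue 138 mm long, but lip to far wall is 130.5 mm: it enters only tongue first, tilted 15 to 35 degrees, far edge up.
- tongue (a point): Middle of the lower front edge of the cover's tongue (cover x -74, z 0 mm). At 30 degrees of tilt the tongue enters the groove about 3 mm; it slides further in as the cover comes down flat.
- rib_top (a point): Middle of the top of the cover's black rib handle, which stands in the middle of the cover: 14 mm thick (x), 96 mm long (y), from cover z 9 to 37 mm. Grip it across its thickness (along cover x), the tool square to the cover, so tilted 30 degrees at the start.
- scale_block: Bystander: flat pale calibration block; leave it alone. Origin: centre of underside.
- collet: Bystander: dark collet holder; leave it alone. Origin: centre of underside.
- lens_cap: Bystander: black lens cap; leave it alone. Origin: centre of underside.
- wax_tin: Bystander: round tin; leave it alone. Origin: centre of underside.
- screwdriver_2: Bystander: screwdriver; leave it alone. Origin: centre of underside.
- vial: Bystander: capped vial; leave it alone. Origin: centre of underside.

How it is judged:
By the outcome, as a careful person would: the job done as asked, in the order asked, and still so for the second after the job is handed in, with the robot touching nothing.
It also fails if it takes over 72 s, if anything falls off the work surface, if the arm or the gripper's body presses on something with over 40 N, if the wrist force passes 120 N, or if a joint passes its speed limit or range.

## Robot

A 6-joint arm with a two-finger parallel gripper is mounted at the origin on a cart in front of the work surface, level with it; the furniture and walls round the work are solid. World frame = base frame: x ahead of the robot, y to its left, z up, the work surface at z = 0. Lengths are in m, angles in rad, forces in N, time in s.
With the tool pointing down it reaches from about 0.3 to 0.75 m from the base axis. Payload 8.5 kg.
Tool frame: the origin (TCP) lies midway between the tips of the shut fingers; the grasp point (between the pads) lies bot.tcp_to_grasp behind it (bot.tcp_to_grasp is the distance from the TCP to the grasp point, in m); z points along the fingers, y is the line along which they close (so a half turn about z gives the same grasp; the last joint's range is limited). The gripper opens to 88 mm and grips with 3 to 60 N. Pads are 18 mm wide; open, the fingers measure 123 mm over their backs; the gripper's body (75 mm by 187 mm) begins 45 mm behind the grasp point.
Start: joints at [1.105, 0.381, 1.297, -0, 1.464, -0.215], TCP at [0.136, 0.533, 0.239] pointing down, gripper open.
Joint ranges: [-3.11, 3.11], [-0.89, 2.33], [0.22, 2.48], [-1.42, 4.56], [0.17, 2.85], [-2.88, 2.88]. Speed limits (rad/s): [2.39, 2.39, 3.14, 3.14, 3.14, 3.14].

## Interface

Orientations are given as a unit quaternion [x, y, z, w].
In Python, from plant import bot gives the robot as it stands.
- The arm moves only by the shell command python3 -m handwheel 'ROWS' [FORCE]. ROWS is JSON, a list of rows, each an object with "slide": the shift along the tool's x, y, z in m, a list of three; "spin": the turn about the tool's z in degrees; "jaw": the closure in counts, from 0 (fully open) to 255 (shut). In form: [{"slide": [x, y, z], "spin": spin, "jaw": jaw}, ...]. A call has 1 to 5 rows; each row shifts and turns the commanded pose from where the row before left it, along the tool's axes as they then stand; what a row does not reach is not made up. A row lasts 1/12 s, in which the tool goes at most 41.7 mm and 7.16 degrees, less where a joint would pass 70% of its speed; a pose out of reach is approached as far as the arm can. A call with a gripper value outside its range is refused whole. The fingers move at their own pace and stop on an object; FORCE is the grip in N (left out, the last holds). Time passes only in rows, so rows that do not move let the fingers close. It gives the time, the measured TCP pose, the force, the opening and the grip force at its end, in the units of the state.
- bot.get_state(): the state, without advancing time (a new reading comes with each control period).
- bot.camera(name): name is "side" or "top" or "wrist"; returns a dict with "pixels" (480x640x3 uint8, red, green, blue), "intrinsics" (3x3 intrinsics, pixels), "D" ([k1, k2, p1, p2, k3] as OpenCV has them; the pictures are not rectified), "world_to_cam" (4x4, takes a point from world to camera coordinates). Camera axes: x right, y down, z forward; pixel columns grow to the right and rows downward; lengths in m; the calibration is good to about 2 mm. A picture is of the moment at which its call begins. There is no depth.
- bot.hand_in(): hands the job in; it is judged then, once.
Trained networks look in a picture, given as the dict that the camera call returned (one of the last four; its "shot" number tells which), for a name from the list of things; names that differ only in an ending like _2 or _b are one class to them, and where a whole thing is asked for, a point or a joint stands for the part that bears it (a point fixed in the world has none). Each returns a list of dicts, best first, with "conf" (0 to 1); they miss things now and then, are a little off and sometimes report something else, mostly with a low value. They report only what shows in the picture. A call takes as long as a camera call.
- bot.boxes_of(picture, query): "centre" ([column, row] in pixels, amid what is visible of it).
- bot.regions_of(picture, query): "mask" (480x640 bool, what is visible of it) and "centre" ([column, row] in pixels, amid what is visible of it).
- bot.tip_of(picture, query): "centre" ([column, row] in pixels: a listed point, or the origin of a listed thing).
The state is a dict: "time_s": time; "q": joint angles; "qvel": joint speeds; "effort": joint torques, N m; "tool_pos": TCP position; "tcp_rot": TCP orientation; "force": force on the tool from outside, world axes, zero at the start; "wrist_torque": the same for the moment, N m; "grip_width": finger opening in m; "finger_force": force on a finger pad.
Only numpy, scipy, OpenCV 4.12 (cv2) and the standard library are available. Lean on these libraries where they do the work, as an engineer would, in place of code of your own. Each camera call takes 0.05 s, during which the arm holds its last target. There are 200 camera calls.

## Working session

There is one attempt and no reset: what is moved stays moved. The work goes in short steps, Python scripts to look and compute and a shell command to move; the robot and the scene stay as the last step left them, time stands still between calls to the robot, and variables do not carry over. Pictures are saved under pics/ and viewed, at most 10 in all, crops included, and the job is handed in when it is done.

```bash
ls; mkdir -p pics; cat > h.py <<'E'
import numpy as np, cv2
from scipy.spatial.transform import Rotation as R
from plant import bot
def snap(n,name=None):
    p=bot.camera(n)
    if name: cv2.imwrite(f'pics/{name}.png',p['pixels'][:,:,::-1])
    return p
def ray(p,uv):
    K=np.array(p['intrinsics']);D=np.array(p['D'],float);T=np.array(p['world_to_cam'])
    n=cv2.undistortPoints(np.array(uv,float).reshape(1,1,2),K,D).ravel()
    d=T[:3,:3].T@np.array([n[0],n[1],1.]);o=-T[:3,:3].T@T[:3,3]
    return o,d/np.linalg.norm(d)
def atz(p,uv,z):
    o,d=ray(p,uv);return o+d*(z-o[2])/d[2]
def tri(rs):
    A=sum(np.eye(3)-np.outer(d,d) for o,d in rs);b=sum((np.eye(3)-np.outer(d,d))@o for o,d in rs)
    return np.linalg.solve(A,b)
def proj(p,X):
    T=np.array(p['world_to_cam']);r=cv2.Rodrigues(T[:3,:3])[0]
    return cv2.projectPoints(np.array(X,float).reshape(-1,3),r,T[:3,3],np.array(p['intrinsics']),np.array(p['D'],float))[0].reshape(-1,2)
E
python3 - <<'E'
from h import *
np.set_printoptions(precision=4,suppress=True)
s=bot.get_state();print(s,bot.tcp_to_grasp)
print(R.from_quat(s['tcp_rot']).as_matrix())
P={n:snap(n,n+'0') for n in('top','side')}
for n,p in P.items():
    o,_=ray(p,[320,240]);print(n,o)
    for q in ['rod_tool','drop_clamp','v_block','cover','tongue','rib_top','rod_cavity','clamp_cavity','vblock_cavity','ledge','cover_seat','rest','tray']:
        r=bot.tip_of(p,q)
        print(q,[(np.round(x['centre'],1),round(x['conf'],2),np.round(atz(p,x['centre'],0),3)) for x in r[:2]])
E
```

```text
pics
{'time_s': 0.0, 'q': array([ 1.1047,  0.3812,  1.2983, -0.    ,  1.4636, -0.2153]), 'qvel': array([ 0.0004, -0.0005,  0.0011, -0.0008,  0.0002, -0.0012]), 'effort': array([ -0.0004, -43.7931, -22.4563,   0.0714,   0.0351,  -0.0001]), 'tool_pos': array([0.1364, 0.5325, 0.2381]), 'tcp_rot': array([ 0.1251,  0.9921, -0.0007, -0.0002]), 'force': array([-0.0761,  0.3892,  0.0669]), 'wrist_torque': array([0.0092, 0.0426, 0.0603]), 'finger_force': 0.0, 'grip_width': 0.08823303227658828} 0.0187
[[-0.9687  0.2481 -0.0006]
 [ 0.2481  0.9687 -0.0013]
 [ 0.0003 -0.0014 -1.    ]]
top [ 0.3127 -0.0249  1.2718]
rod_tool [(array([386.4, 272.8]), 0.4, array([ 0.452, -0.186,  0.   ]))]
drop_clamp [(array([448.7, 294.2]), 0.56, array([ 0.399, -0.332, -0.   ]))]
v_block [(array([418.8, 233.4]), 0.48, array([ 0.546, -0.267,  0.   ]))]
cover [(array([160.9, 259.1]), 0.93, array([0.492, 0.357, 0.   ]))]
tongue [(array([177.7, 288.9]), 0.91, array([0.419, 0.313, 0.   ])), (array([224. , 184.5]), 0.55, array([0.675, 0.206, 0.   ]))]
rib_top [(array([157.8, 267.4]), 0.76, array([0.471, 0.364, 0.   ]))]
r
[... 1012 characters left out ...]
 0.   ]))]
rod_cavity [(array([320.9, 258.1]), 0.65, array([0.559, 0.047, 0.   ]))]
clamp_cavity [(array([305. , 274.5]), 0.79, array([ 0.52 , -0.011,  0.   ]))]
vblock_cavity [(array([301.1, 250.7]), 0.82, array([0.513, 0.076, 0.   ]))]
ledge [(array([281.2, 256.4]), 0.91, array([0.465, 0.056, 0.   ]))]
cover_seat [(array([306.9, 256. ]), 0.97, array([0.526, 0.055, 0.   ])), (array([324.2, 363.4]), 0.53, array([ 0.551, -0.275,  0.   ]))]
rest [(array([288.1, 190.3]), 0.83, array([0.482, 0.338, 0.   ])), (array([248.5, 391.1]), 0.58, array([ 0.406, -0.338,  0.   ]))]
tray [(array([311.6, 264. ]), 0.97, array([0.536, 0.026, 0.   ])), (array([277.8, 165.7]), 0.6, array([0.452, 0.469, 0.   ]))]
```

```bash
python3 -m handwheel --help 2>&1 | head -30
```

```text
invalid input: not JSON, or not a number
```

View pics/top0.png

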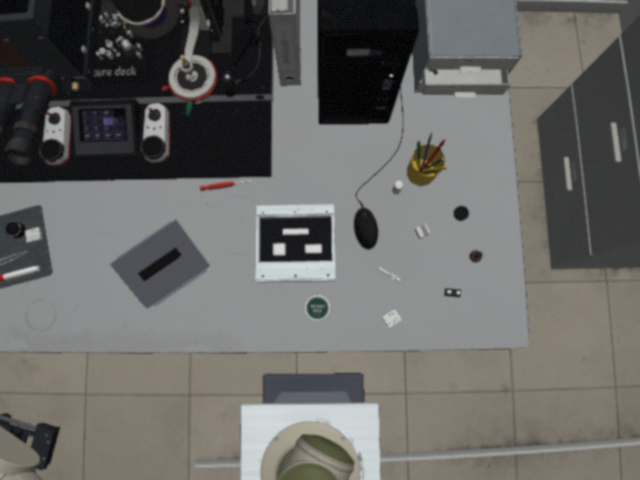

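View pics/side0.png

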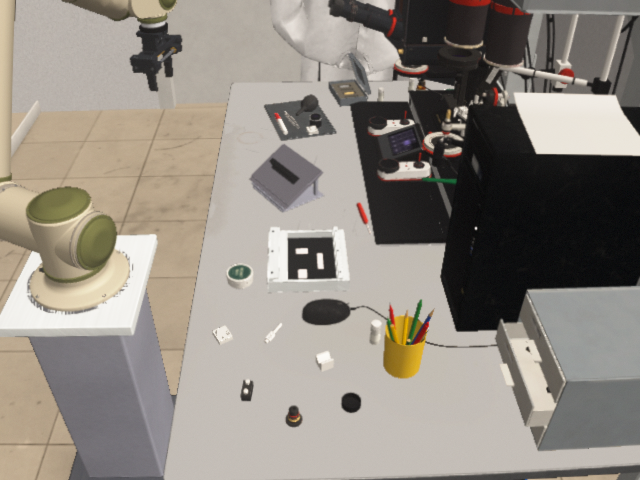

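Top view: tray at about (295,242), cover with its rib at (160,263) turned about 35°. Right of the tray are the rod at (390,273), clamp at (453,292) and V-block at (421,231). The side view agrees with this. I'll go above the tray for a close look.

```bash
H="python3 -m handwheel"
$H '[{"slide":[0,0,0],"spin":-7.1,"jaw":0},{"slide":[0,0,0],"spin":-7.1,"jaw":0},{"slide":[-0.024,-0.0334,0],"spin":0,"jaw":0},{"slide":[-0.024,-0.0334,0],"spin":0,"jaw":0},{"slide":[-0.024,-0.0334,0],"spin":0,"jaw":0}]'
$H '[{"slide":[-0.024,-0.0334,0],"spin":0,"jaw":0},{"slide":[-0.024,-0.0334,0],"spin":0,"jaw":0},{"slide":[-0.024,-0.0334,0],"spin":0,"jaw":0},{"slide":[-0.024,-0.0334,0],"spin":0,"jaw":0},{"slide":[-0.024,-0.0334,0],"spin":0,"jaw":0}]' >/dev/null
$H '[{"slide":[-0.024,-0.0334,0],"spin":0,"jaw":0},{"slide":[-0.024,-0.0334,0],"spin":0,"jaw":0},{"slide":[-0.024,-0.0334,0],"spin":0,"jaw":0},{"slide":[-0.024,-0.0334,0],"spin":0,"jaw":0},{"slide":[-0.024,-0.0334,0],"spin":0,"jaw":0}]' >/dev/null
$H '[{"slide":[-0.02,-0.0334,0],"spin":0,"jaw":0},{"slide":[0,0,0],"spin":0,"jaw":0}]'
python3 - <<'E'
from h import *
p=snap('wrist','w1'); s=bot.get_state()
print(s['tool_pos'],s['q'],np.round(p['world_to_cam'],3), np.round(p['intrinsics'],1), p['D'])
for q,z in [('rod_cavity',.010),('clamp_cavity',.006),('vblock_cavity',.006),('ledge',.032),('cover_seat',.032),('tray',0)]:
    for x in bot.tip_of(p,q)[:2]: print(q,np.round(x['centre'],1),round(x['conf'],2),np.round(atz(p,x['centre'],z),4))
E
```

```text
time_s: 1.82
tool_pos: [0.2084, 0.4312, 0.2386]
tcp_rot: [0.001, 1.0, -0.0, 0.0]
force: [0.9, 0.4, 0.2]
grip_width: 0.0881
finger_force: 0.0
time_s: 2.82
tool_pos: [0.4701, 0.0592, 0.2384]
tcp_rot: [0.004, 1.0, -0.001, 0.0]
force: [-1.0, 0.2, -0.3]
grip_width: 0.0882
finger_force: 0.0
[0.46846968 0.06160305 0.238332  ] [-1.20437456e-01  2.45135321e-01  1.50137307e+00 -2.36348272e-04
  1.39534768e+00 -1.68366754e+00] [[ 0.008  1.    -0.001 -0.063]
 [ 0.957 -0.007  0.291 -0.491]
 [ 0.291 -0.003 -0.957  0.253]
 [ 0.     0.     0.     1.   ]] [[406.    0.  319.8]
 [  0.  406.  243.4]
 [  0.    0.    1. ]] [-0.02024909  0.          0.          0.          0.        ]
rod_cavity [290.4 288. ] 0.66 [0.5567 0.0293 0.01  ]
rod_cavity [594.8 152.8] 0.46 [0.4259 0.3103 0.01  ]
clamp_cavity [244.7 246.3] 0.83 [ 0.514  -0.0145  0.006 ]
vblock_cavity [332.4 243.6] 0.9 [0.5119 0.0713 0.006 ]
ledge [283.6 204.2] 0.83 [0.4673 0.0274 0.032 ]
cover_seat [289.  273.3] 0.76 [0.5325 0.0302 0.032 ]
tray [289.3 261.4] 0.71 [0.532  0.0282 0.    ]
```

View pics/w1.png

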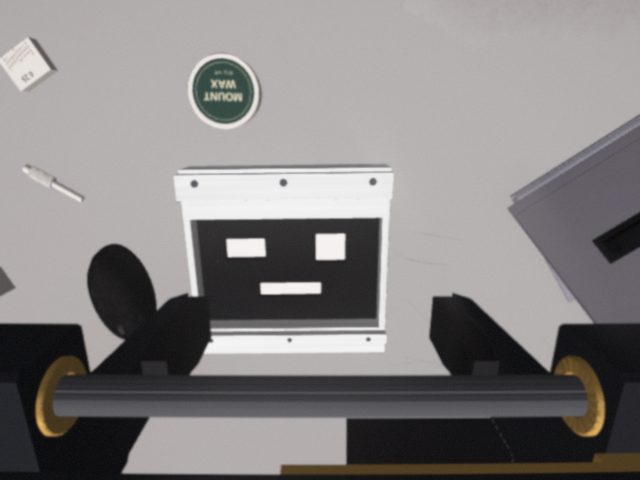

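```bash
H="python3 -m handwheel"
$H '[{"slide":[0.006,-0.04,0],"spin":0,"jaw":0},{"slide":[0.006,-0.04,0],"spin":0,"jaw":0},{"slide":[0.006,-0.04,0],"spin":0,"jaw":0},{"slide":[0.006,-0.04,0],"spin":0,"jaw":0},{"slide":[0.006,-0.04,0],"spin":0,"jaw":0}]' >/dev/null
$H '[{"slide":[0.006,-0.04,0],"spin":0,"jaw":0},{"slide":[0.006,-0.04,0],"spin":0,"jaw":0},{"slide":[0.006,-0.04,0],"spin":0,"jaw":0},{"slide":[0,0,0],"spin":0,"jaw":0},{"slide":[0,0,0],"spin":0,"jaw":0}]'
cat >> h.py <<'E'
def whites(img,thr,roi,amin=60):
    g=img.min(axis=2); m=np.zeros(g.shape,np.uint8); x0,y0,x1,y1=roi
    m[y0:y1,x0:x1]=(g[y0:y1,x0:x1]>thr)
    n,l,st,c=cv2.connectedComponentsWithStats(m)
    return [(st[i],c[i],l==i) for i in range(1,n) if st[i][4]>amin]
def footprint(p,mask,z):
    c=cv2.findContours(mask.astype(np.uint8),cv2.RETR_EXTERNAL,cv2.CHAIN_APPROX_NONE)[0]
    c=max(c,key=cv2.contourArea).reshape(-1,2)
    w=np.array([atz(p,q,z)[:2] for q in c],np.float32)
    return cv2.minAreaRect((w*1000).astype(np.float32))
E
python3 - <<'E'
from h import *
img=cv2.imread('pics/w1.png')
for st,c,m in whites(img,150,(205,225,375,315)): print(st,c)
p=snap('wrist','w2'); s=bot.get_state()
print(s['tool_pos'],R.from_quat(s['tcp_rot']).as_euler('zyx',degrees=True))
for q,z in [('rod_tool',.006),('drop_clamp',.009),('v_block',.011)]:
    for x in bot.tip_of(p,q)[:2]: print(q,'tip',np.round(x['centre'],1),round(x['conf'],2),np.round(atz(p,x['centre'],0),4))
    for x in bot.regions_of(p,q)[:1]: print(' reg',np.round(x['centre'],1),round(x['conf'],2),footprint(p,x['mask'],z))
E
```

```text
time_s: 4.0
tool_pos: [0.4179, -0.2564, 0.2386]
tcp_rot: [0.002, 1.0, 0.0, -0.0]
force: [-0.3, 0.6, -0.1]
grip_width: 0.088
finger_force: 0.0
[316 233  29  27 757] [330.03038309 246.37780713]
[226 238  40  19 706] [245.8611898  247.30594901]
[260 282  61  12 694] [290.87896254 287.70317003]
[ 0.41814577 -0.2551444   0.23868663] [-1.79817611e+02 -7.42350091e-03 -1.79970099e+02]
rod_tool tip [385.2 234.8] 0.68 [ 0.4524 -0.1917  0.    ]
rod_tool tip [611.6 321.4] 0.37 [0.5492 0.0544 0.    ]
 reg [378.5 230.4] 0.93 ((449.9137268066406, -191.35208129882812), (58.02136993408203, 10.01789665222168), 59.690757751464844)
drop_clamp tip [235.9 186.2] 0.56 [ 0.4037 -0.3356  0.    ]
 reg [231.9 186.4] 0.84 ((404.40704345703125, -340.2462463378906), (38.995399475097656, 20.814470291137695), 84.15641021728516)
v_block tip [303.5 321.1] 0.55 [ 0.5463 -0.2736  0.    ]
 reg [302.6 331.5] 0.55 ((552.8947143554688, -274.5403747558594), (36.219512939453125, 31.109966278076172), 22.585107803344727)
```

View pics/w2.png

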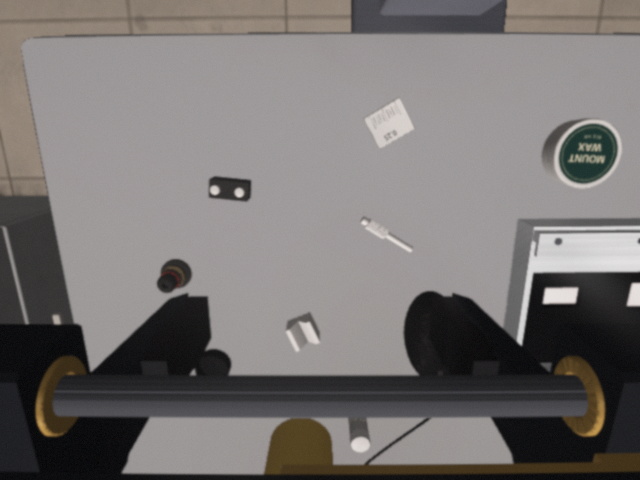

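Wrist view: clamp at (230,188), rod at (386,235), V-block at (303,332), tray at the right edge. I'll centre the clamp by squeezing it both ways, first along its length and then across.

```bash
H="python3 -m handwheel"
$H '[{"slide":[0.0047,-0.0277,0],"spin":0,"jaw":0},{"slide":[0.0047,-0.0277,0.02],"spin":0,"jaw":0},{"slide":[0.0047,-0.0277,0.02],"spin":0,"jaw":0},{"slide":[0,0,0.035],"spin":5.8,"jaw":0},{"slide":[0,0,0.038],"spin":0,"jaw":0}]' 12 >/dev/null
$H '[{"slide":[0,0,0.038],"spin":0,"jaw":0},{"slide":[0,0,0.038],"spin":0,"jaw":0},{"slide":[0,0,0.030],"spin":0,"jaw":0},{"slide":[0,0,0.0097],"spin":0,"jaw":0},{"slide":[0,0,0],"spin":0,"jaw":0}]'
$H '[{"slide":[0,0,0],"spin":0,"jaw":255},{"slide":[0,0,0],"spin":0,"jaw":255},{"slide":[0,0,0],"spin":0,"jaw":255},{"slide":[0,0,0],"spin":0,"jaw":255},{"slide":[0,0,0],"spin":0,"jaw":255}]'
$H '[{"slide":[0,0,0],"spin":0,"jaw":255},{"slide":[0,0,0],"spin":0,"jaw":255}]'
```

```text
time_s: 5.18
tool_pos: [0.4035, -0.3376, 0.0085]
tcp_rot: [0.052, 0.999, 0.002, -0.001]
force: [-0.3, 0.2, 0.4]
grip_width: 0.0883
finger_force: 0.0
time_s: 5.6
tool_pos: [0.4041, -0.339, 0.011]
tcp_rot: [0.052, 0.999, -0.001, 0.001]
force: [0.6, -0.1, 0.2]
grip_width: 0.0568
finger_force: 0.0
time_s: 5.77
tool_pos: [0.4039, -0.3388, 0.0104]
tcp_rot: [0.052, 0.999, -0.0, 0.0]
force: [-0.7, 0.7, -0.2]
grip_width: 0.0439
finger_force: 0.0
```

```bash
H="python3 -m handwheel"
$H '[{"slide":[0,0,0],"spin":0,"jaw":255},{"slide":[0,0,0],"spin":0,"jaw":255},{"slide":[0,0,0],"spin":0,"jaw":255}]'
$H '[{"slide":[0,0,0],"spin":0,"jaw":108},{"slide":[0,0,0],"spin":0,"jaw":108},{"slide":[0,0,0],"spin":4,"jaw":108},{"slide":[0,0,0],"spin":7.1,"jaw":108},{"slide":[0,0,0],"spin":7.1,"jaw":108}]'
$H '[{"slide":[0,0,0],"spin":7.1,"jaw":108},{"slide":[0,0,0],"spin":7.1,"jaw":108},{"slide":[0,0,0],"spin":7.1,"jaw":108},{"slide":[0,0,0],"spin":7.1,"jaw":108},{"slide":[0,0,0],"spin":7.1,"jaw":108}]' >/dev/null
$H '[{"slide":[0,0,0],"spin":7.1,"jaw":108},{"slide":[0,0,0],"spin":7.1,"jaw":108},{"slide":[0,0,0],"spin":7.1,"jaw":108},{"slide":[0,0,0],"spin":7.1,"jaw":255},{"slide":[0,0,0],"spin":7.9,"jaw":255}]'
$H '[{"slide":[0,0,0],"spin":0,"jaw":255},{"slide":[0,0,0],"spin":0,"jaw":255},{"slide":[0,0,0],"spin":0,"jaw":255},{"slide":[0,0,0],"spin":0,"jaw":255},{"slide":[0,0,0],"spin":0,"jaw":255}]'
```

```text
time_s: 6.02
tool_pos: [0.4038, -0.3388, 0.0102]
tcp_rot: [0.052, 0.999, -0.0, 0.0]
force: [0.3, 0.6, 1.7]
grip_width: 0.0358
finger_force: 12.0
time_s: 6.43
tool_pos: [0.4038, -0.3386, 0.0099]
tcp_rot: [0.212, 0.977, 0.0, -0.0]
force: [-0.3, -0.0, -0.7]
grip_width: 0.0508
finger_force: 0.0
time_s: 7.27
tool_pos: [0.4038, -0.3387, 0.0099]
tcp_rot: [0.741, 0.672, 0.0, -0.0]
force: [-0.4, -0.3, 0.3]
grip_width: 0.0394
finger_force: 0.0
time_s: 7.68
tool_pos: [0.4038, -0.3387, 0.01]
tcp_rot: [0.738, 0.675, 0.0, -0.0]
force: [-0.2, 0.3, 0.1]
grip_width: 0.0176
finger_force: 12.0
```

```bash
H="python3 -m handwheel"
$H '[{"slide":[0,0,-0.03],"spin":0,"jaw":255},{"slide":[0,0,-0.04],"spin":-5.1,"jaw":255},{"slide":[0,0,-0.04],"spin":0,"jaw":255},{"slide":[0.0361,0.0122,-0.01],"spin":0,"jaw":255},{"slide":[0.0361,0.0122,-0.01],"spin":0,"jaw":255}]' 20
$H '[{"slide":[0.0361,0.0122,-0.01],"spin":0,"jaw":255},{"slide":[0.0361,0.0122,-0.01],"spin":0,"jaw":255},{"slide":[0.0361,0.0122,-0.01],"spin":0,"jaw":255},{"slide":[0.0361,0.0122,-0.01],"spin":0,"jaw":255},{"slide":[0.0361,0.0122,-0.01],"spin":0,"jaw":255}]' >/dev/null
$H '[{"slide":[0.0361,0.0122,-0.01],"spin":0,"jaw":255},{"slide":[0.0361,0.0122,0],"spin":0,"jaw":255},{"slide":[0,0,0],"spin":0,"jaw":255},{"slide":[0,0,0],"spin":0,"jaw":255}]'
python3 - <<'E'
from h import *
import pickle
p=snap('wrist','w3'); pickle.dump(p,open('w3.pkl','wb'))
s=bot.get_state();print(s['tool_pos'],R.from_quat(s['tcp_rot']).as_matrix().round(3).tolist())
for q,z in [('rod_cavity',.010),('clamp_cavity',.006),('vblock_cavity',.006),('ledge',.032),('cover_seat',.032)]:
    for x in bot.tip_of(p,q)[:1]: print(q,np.round(x['centre'],1),round(x['conf'],2),np.round(atz(p,x['centre'],z),4))
E
```

```text
time_s: 8.1
tool_pos: [0.4287, -0.2672, 0.142]
tcp_rot: [0.709, 0.706, -0.0, 0.002]
force: [1.0, 1.2, -0.3]
grip_width: 0.0173
finger_force: 20.0
time_s: 8.85
tool_pos: [0.5144, -0.0125, 0.1999]
tcp_rot: [0.706, 0.708, -0.0, -0.0]
force: [0.3, -0.9, -0.2]
grip_width: 0.0176
finger_force: 20.0
[ 0.51413692 -0.01382161  0.1997691 ] [[0.0, 1.0, -0.001], [1.0, -0.0, -0.0], [-0.0, -0.001, -1.0]]
rod_cavity [369.9 164.9] 0.62 [0.5567 0.0281 0.01  ]
vblock_cavity [316.1 113.7] 0.88 [0.5126 0.0681 0.006 ]
ledge [321.  305.5] 0.63 [ 0.517  -0.0875  0.032 ]
cover_seat [338.6 171.7] 0.59 [0.5301 0.0251 0.032 ]
```

View pics/w3.png

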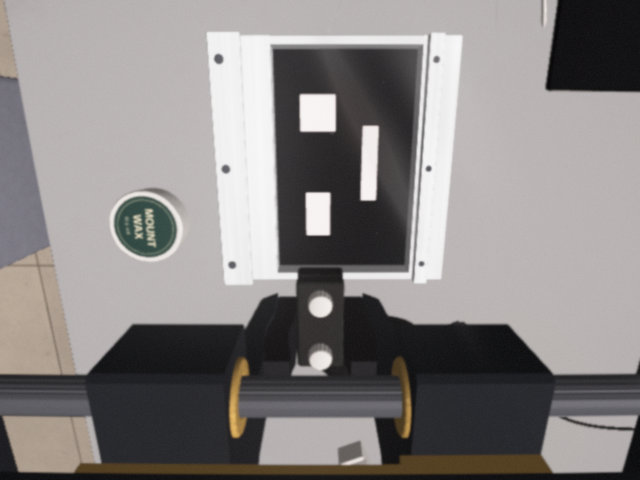

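```bash
cat > cav.py <<'E'
from h import *
import pickle,sys
p=pickle.load(open(sys.argv[1],'rb'));img=p['pixels']
cam=ray(p,[320,240])[0];print('cam',cam.round(4))
roi=eval(sys.argv[2])
for st,c,m in whites(img,150,roi):
    print(st,c.round(1))
    zf=.010 if max(st[2],st[3])/min(st[2],st[3])>2.8 else .006
    cs=cv2.findContours(m.astype(np.uint8),cv2.RETR_EXTERNAL,cv2.CHAIN_APPROX_NONE)[0][0].reshape(-1,2)
    W={z:np.array([atz(p,q,z)[:2] for q in cs]) for z in (zf,.014)}
    ctr=W[zf].mean(0); out=[]
    for ax in(0,1):
        lo,hi=[],[]
        e=lambda z,f:np.percentile(W[z][:,ax],f)
        # pixel half-size
        camhi=cam[ax]>ctr[ax]+.0; 
        inside=abs(cam[ax]-ctr[ax])<.008
        l=e(zf if camhi else .014,4);h=e(.014 if camhi else zf,96)
        px=.0004
        out+= [l-px,h+px]
    r=cv2.minAreaRect((W[zf]*1000).astype(np.float32))
    o=np.array(out);print(' x %.4f..%.4f c %.4f w %.1f | y %.4f..%.4f c %.4f w %.1f'%(o[0],o[1],o[:2].mean(),1e3*(o[1]-o[0]),o[2],o[3],o[2:].mean(),1e3*(o[3]-o[2])),'ang',round(r[2],1))
E
python3 cav.py w3.pkl '(280,60,410,262)'
```

```text
cam [0.5155 0.0625 0.3462]
[ 300   94   36   38 1363] [317.5 112.5]
 x 0.4993..0.5280 c 0.5136 w 28.7 | y 0.0544..0.0834 c 0.0689 w 28.9 ang 0.2
[ 361  126   18   75 1192] [369.  162.4]
 x 0.5486..0.5628 c 0.5557 w 14.1 | y -0.0014..0.0592 c 0.0289 w 60.6 ang 0.2
[ 306  192   24   43 1027] [317.5 213.1]
 x 0.5035..0.5240 c 0.5138 w 20.5 | y -0.0322..0.0067 c -0.0127 w 38.9 ang 0.2
```

```bash
H="python3 -m handwheel"
$H '[{"slide":[0.0011,-0.0004,0.03],"spin":0,"jaw":255},{"slide":[0,0,0.04],"spin":0,"jaw":255},{"slide":[0,0,0.04],"spin":0,"jaw":255},{"slide":[0,0,0.04],"spin":0,"jaw":255},{"slide":[0,0,0.02],"spin":0,"jaw":255}]'
$H '[{"slide":[0,0,0.002],"spin":0,"jaw":255},{"slide":[0,0,0.003],"spin":0,"jaw":255},{"slide":[0,0,0.003],"spin":0,"jaw":255}]'
$H '[{"slide":[0,0,0.003],"spin":0,"jaw":255},{"slide":[0,0,0.003],"spin":0,"jaw":255},{"slide":[0,0,0],"spin":0,"jaw":255}]'
```

```text
time_s: 9.57
tool_pos: [0.512, -0.0134, 0.0263]
tcp_rot: [0.708, 0.706, -0.001, -0.002]
force: [-0.8, -0.8, -0.6]
grip_width: 0.0175
finger_force: 20.0
time_s: 9.82
tool_pos: [0.5146, -0.0136, 0.0234]
tcp_rot: [0.708, 0.706, 0.0, 0.001]
force: [-10.0, -0.6, 21.6]
grip_width: 0.0175
finger_force: 20.1
time_s: 10.07
tool_pos: [0.5126, -0.0134, 0.0187]
tcp_rot: [0.708, 0.707, -0.001, -0.0]
force: [-14.1, -2.2, 21.1]
grip_width: 0.0189
finger_force: 20.9
```

```bash
H="python3 -m handwheel"
$H '[{"slide":[0,-0.001,-0.002],"spin":0,"jaw":255},{"slide":[0,-0.001,0],"spin":0,"jaw":255},{"slide":[0,0,0],"spin":0,"jaw":255}]'
python3 - <<'E'
from h import *
import pickle
p=snap('wrist','w4'); pickle.dump(p,open('w4.pkl','wb'))
i=p['pixels'][150:420,180:460][:,:,::-1];cv2.imwrite('pics/w4c.png',cv2.resize(i,None,fx=2,fy=2))
E
```

```text
time_s: 10.32
tool_pos: [0.5127, -0.0133, 0.0194]
tcp_rot: [0.708, 0.706, 0.001, 0.001]
force: [-0.7, -1.3, 4.3]
grip_width: 0.0187
finger_force: 19.5
```

View pics/w4c.png

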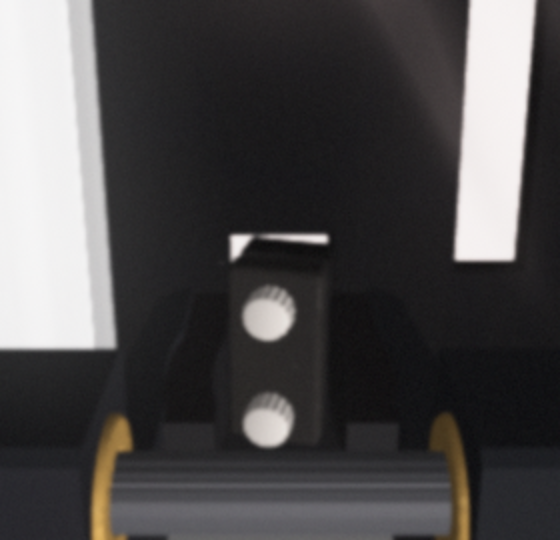

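The crop shows the clamp, around (275,340), rolled a little in the grip. Its +x lower edge is caught, and the floor shows at the +y end. I'll lift clear, re-grip and shift about 1.5 mm towards -x and a little towards +y.

```bash
H="python3 -m handwheel"
$H '[{"slide":[0,0,-0.007],"spin":0,"jaw":255},{"slide":[0.0008,0,-0.005],"spin":0,"jaw":255},{"slide":[0,0,0],"spin":0,"jaw":255}]' 40
python3 - <<'E'
from h import *
import pickle
p=snap('wrist','w5'); pickle.dump(p,open('w5.pkl','wb'))
i=p['pixels'][150:420,180:460][:,:,::-1];cv2.imwrite('pics/w5c.png',cv2.resize(i,None,fx=2,fy=2))
s=bot.get_state();print(s['grip_width'],s['tool_pos'],s['force'])
E
```

```text
time_s: 10.62
tool_pos: [0.5126, -0.0122, 0.0312]
tcp_rot: [0.708, 0.706, 0.001, 0.001]
force: [-0.4, 0.7, -0.5]
grip_width: 0.0184
finger_force: 38.2
0.018534559392489366 [ 0.51234442 -0.01212967  0.03065149] [-0.3440463  -1.2786097   0.43406166]
```

View pics/w5c.png

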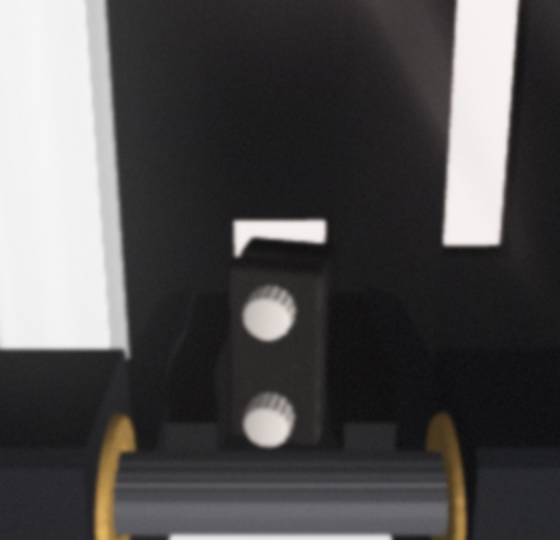

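```bash
H="python3 -m handwheel"
$H '[{"slide":[0,0.012,0],"spin":0,"jaw":255},{"slide":[0,0.012,0],"spin":0,"jaw":255},{"slide":[0,0,0.005],"spin":0,"jaw":255},{"slide":[0,0,0.003],"spin":0,"jaw":255},{"slide":[0,0,0],"spin":0,"jaw":255}]' 15
$H '[{"slide":[0,0,0],"spin":0,"jaw":165},{"slide":[0,0,0],"spin":0,"jaw":165},{"slide":[0,0,0],"spin":0,"jaw":165},{"slide":[0,0,0],"spin":0,"jaw":165}]'
python3 - <<'E'
from h import *
import pickle
p=pickle.load(open('w3.pkl','rb'));print([atz(p,q,.214).round(4) for q in ([320,304],[320,357])])
P=[bot.get_state()['tool_pos'] for _ in range(5)];print(np.array(P).round(4))
E
```

```text
time_s: 11.08
tool_pos: [0.5366, -0.0123, 0.0219]
tcp_rot: [0.708, 0.706, 0.001, 0.001]
force: [1.0, -0.7, 1.8]
grip_width: 0.0185
finger_force: 14.6
time_s: 11.42
tool_pos: [0.5354, -0.0121, 0.0218]
tcp_rot: [0.708, 0.706, -0.0, -0.0]
force: [0.1, 1.0, -0.1]
grip_width: 0.031
finger_force: 0.0
[array([ 0.5158, -0.    ,  0.214 ]), array([ 0.5159, -0.0216,  0.214 ])]
[[ 0.5354 -0.0121  0.0218]
 [ 0.5354 -0.0121  0.0218]
 [ 0.5354 -0.0121  0.0218]
 [ 0.5354 -0.0121  0.0218]
 [ 0.5354 -0.0121  0.0218]]
```

```bash
H="python3 -m handwheel"
$H '[{"slide":[0,0,0.001],"spin":0,"jaw":255},{"slide":[0,0,0],"spin":0,"jaw":255},{"slide":[0,0,0],"spin":0,"jaw":255},{"slide":[0,0,0],"spin":0,"jaw":255},{"slide":[0,0,0],"spin":0,"jaw":255}]' 15
$H '[{"slide":[0,0,0],"spin":0,"jaw":150},{"slide":[0,0,0],"spin":0,"jaw":150},{"slide":[0,0,-0.02],"spin":0,"jaw":150},{"slide":[0.01,0,-0.03],"spin":0,"jaw":150},{"slide":[0.01,0,-0.03],"spin":0,"jaw":150}]'
$H '[{"slide":[0.01,0,-0.03],"spin":0,"jaw":150},{"slide":[0,0,0],"spin":0,"jaw":150},{"slide":[0,0,0],"spin":0,"jaw":150}]'
python3 - <<'E'
from h import *
import pickle
p=snap('wrist','w6'); pickle.dump(p,open('w6.pkl','wb'))
print(bot.get_state()['tool_pos'])
E
python3 cav.py w6.pkl '(180,0,470,330)'
```

```text
time_s: 11.83
tool_pos: [0.5359, -0.0122, 0.021]
tcp_rot: [0.708, 0.706, -0.0, -0.0]
force: [-0.1, -1.2, 0.5]
grip_width: 0.018
finger_force: 15.0
time_s: 12.25
tool_pos: [0.5356, 0.0078, 0.1016]
tcp_rot: [0.708, 0.706, -0.001, -0.001]
force: [1.5, -0.5, -0.3]
grip_width: 0.0366
finger_force: 0.0
time_s: 12.5
tool_pos: [0.5365, 0.0181, 0.1323]
tcp_rot: [0.708, 0.707, 0.001, 0.001]
force: [-0.5, -0.3, -0.6]
grip_width: 0.0364
finger_force: 0.0
[0.5358255  0.01785583 0.13087839]
cam [0.5374 0.0932 0.2785]
[  180     0   290   330 51806] [329.9 130.1]
 x 0.4425..0.6438 c 0.5432 w 201.3 | y -0.0514..0.1611 c 0.0548 w 212.5 ang 89.8
[ 260  138   44   43 1836] [282.1 158.9]
 x 0.4991..0.5281 c 0.5136 w 29.0 | y 0.0547..0.0831 c 0.0689 w 28.5 ang 89.9
[ 336  175   21   87 1641] [345.5 218.1]
 x 0.5488..0.5626 c 0.5557 w 13.9 | y -0.0007..0.0591 c 0.0292 w 59.9 ang 0.2
[ 271  253   30   47 1312] [285.6 275.8]
 x 0.5033..0.5246 c 0.5140 w 21.3 | y -0.0322..0.0067 c -0.0128 w 38.9 ang 0.3
[313 269  13  13 131] [318.9 275.4]
 x 0.5331..0.5425 c 0.5378 w 9.3 | y -0.0181..-0.0058 c -0.0120 w 12.3 ang 89.9
[313 301  13  12 121] [318.9 306.8]
 x 0.5330..0.5425 c 0.5378 w 9.5 | y -0.0427..-0.0293 c -0.0360 w 13.4 ang 89.8
```

View pics/w6.png

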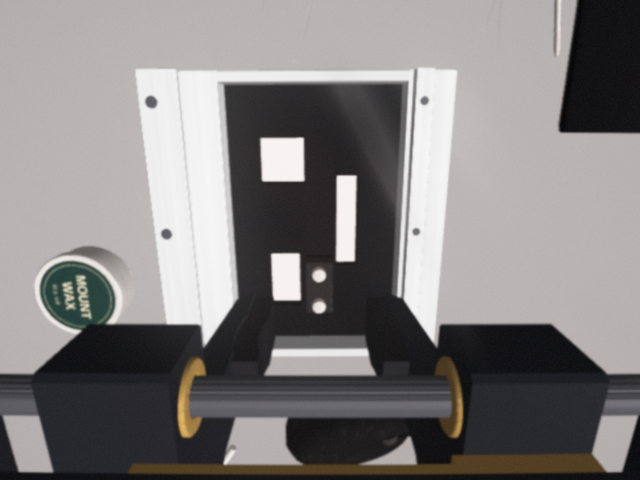

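```bash
python3 - <<'E'
from h import *
import pickle
p=pickle.load(open('w6.pkl','rb'))
for z in(.036,.038):print([atz(p,q,z).round(4) for q in ([318.9,275.4],[318.9,306.8])])
# clamp block top outline
g=p['pixels'].max(axis=2).astype(int)
print(g[240:330:3,305],g[240:330:3,331]); print(g[262,298:342])
E
```

```text
[array([ 0.5376, -0.0016,  0.036 ]), array([ 0.5376, -0.0237,  0.036 ])]
[array([ 0.5376, -0.0009,  0.038 ]), array([ 0.5376, -0.0227,  0.038 ])]
[38 41 39 38 38 38 37 40 42 44 46 45 43 46 45 43 46 44 43 42 42 42 41 38
 39 37 41 36 36 36] [40 38 42 39 41 35 37 39 56 59 56 56 56 52 55 63 58 57 58 55 61 57 58 64
 46 35 37 35 35 35]
[235 189 108  54  40  41  43  39  46  42  49  49  42  46  45  47  45  46
  46  47  46  45  47  47  46  48  44  44  46  44  46  46  46  47  44  41
  43  46  61  78  88  90  90  89]
```

```bash
H="python3 -m handwheel"
$H '[{"slide":[-0.015,0,0.03],"spin":0,"jaw":150},{"slide":[-0.015,0,0.03],"spin":0,"jaw":150},{"slide":[0,0,0.03],"spin":0,"jaw":150},{"slide":[0,0,0.0165],"spin":0,"jaw":150},{"slide":[0,0,0],"spin":0,"jaw":150}]'
$H '[{"slide":[0,0,0],"spin":0,"jaw":255},{"slide":[0,0,0],"spin":0,"jaw":255},{"slide":[0,0,0],"spin":0,"jaw":255},{"slide":[0,0,0],"spin":0,"jaw":255},{"slide":[0,0,0],"spin":0,"jaw":255}]' 25
$H '[{"slide":[0,0,-0.012],"spin":0,"jaw":255},{"slide":[-0.0003,-0.012,0],"spin":0,"jaw":255},{"slide":[-0.0003,-0.012,0],"spin":0,"jaw":255},{"slide":[0,0,0.006],"spin":0,"jaw":255},{"slide":[0,0,0.003],"spin":0,"jaw":255}]'
$H '[{"slide":[0,0,0.002],"spin":0,"jaw":255},{"slide":[0,0,0.003],"spin":0,"jaw":255},{"slide":[0,0,0.003],"spin":0,"jaw":255},{"slide":[0,0,0.003],"spin":0,"jaw":255}]'
```

```text
time_s: 12.97
tool_pos: [0.5333, -0.0123, 0.02]
tcp_rot: [0.708, 0.706, -0.002, -0.004]
force: [-0.2, -0.7, -0.8]
grip_width: 0.036
finger_force: 0.0
time_s: 13.38
tool_pos: [0.5364, -0.0123, 0.0255]
tcp_rot: [0.708, 0.706, 0.0, 0.001]
force: [-0.1, 0.1, 3.7]
grip_width: 0.0175
finger_force: 25.0
time_s: 13.8
tool_pos: [0.5121, -0.0128, 0.0274]
tcp_rot: [0.708, 0.706, 0.0, 0.0]
force: [-0.0, -0.5, -0.8]
grip_width: 0.0177
finger_force: 25.0
time_s: 14.13
tool_pos: [0.5124, -0.0128, 0.017]
tcp_rot: [0.708, 0.706, 0.0, 0.0]
force: [-9.8, 1.2, 41.6]
grip_width: 0.0178
finger_force: 25.0
```

```bash
H="python3 -m handwheel"
$H '[{"slide":[0,0,0],"spin":0,"jaw":185},{"slide":[0,0,0],"spin":0,"jaw":185},{"slide":[0,0,-0.01],"spin":0,"jaw":185},{"slide":[0,0,-0.04],"spin":0,"jaw":150},{"slide":[0,0,-0.04],"spin":0,"jaw":150}]'
$H '[{"slide":[0,0,-0.04],"spin":0,"jaw":100},{"slide":[-0.02,0,-0.02],"spin":0,"jaw":50},{"slide":[0,0,0],"spin":0,"jaw":0}]'
python3 - <<'E'
from h import *
import pickle
p=snap('wrist','w7'); pickle.dump(p,open('w7.pkl','wb'))
print(bot.get_state()['tool_pos'])
i=p['pixels'][60:330,180:460][:,:,::-1];cv2.imwrite('pics/w7c.png',cv2.resize(i,None,fx=2,fy=2))
E
```

```text
time_s: 14.55
tool_pos: [0.5112, -0.0126, 0.1072]
tcp_rot: [0.708, 0.706, -0.001, -0.002]
force: [0.3, -0.1, 0.2]
grip_width: 0.035
finger_force: 0.0
time_s: 14.8
tool_pos: [0.5139, -0.0349, 0.1718]
tcp_rot: [0.708, 0.706, 0.002, 0.005]
force: [-0.4, 0.1, 0.1]
grip_width: 0.0545
finger_force: 0.0
[ 0.51275266 -0.03373961  0.16895644]
```

View pics/w7c.png

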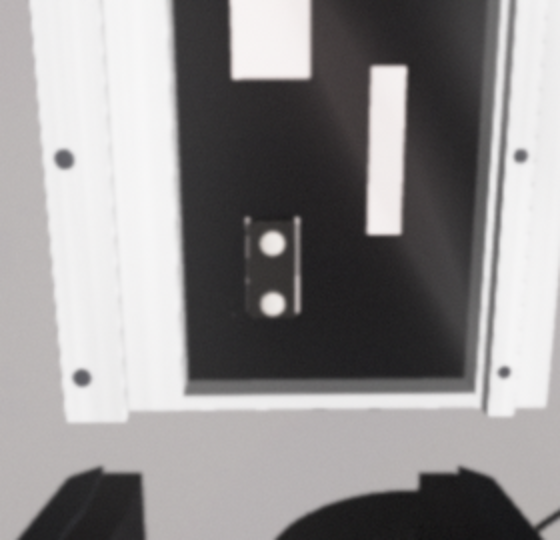

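The crop shows the clamp down in its cut-out at (272,270), with thin, even slivers of floor on both sides. Next I'll look at the V-block and check the clearance to the pencil cup.

```bash
H="python3 -m handwheel"
$H '[{"slide":[-0.038,0.005,0],"spin":0,"jaw":0},{"slide":[-0.038,0.005,0],"spin":0,"jaw":0},{"slide":[-0.038,0.005,0],"spin":0,"jaw":0},{"slide":[-0.038,0.005,0],"spin":0,"jaw":0},{"slide":[-0.038,0.005,0],"spin":0,"jaw":0}]' >/dev/null
$H '[{"slide":[-0.038,0.005,0],"spin":0,"jaw":0},{"slide":[-0.038,0.005,0],"spin":0,"jaw":0},{"slide":[0,0,0],"spin":0,"jaw":0},{"slide":[0,0,0],"spin":0,"jaw":0}]'
python3 - <<'E'
from h import *
import pickle
p=snap('wrist','w8'); pickle.dump(p,open('w8.pkl','wb'))
s=bot.get_state();print(s['tool_pos'],s['q'].round(2),ray(p,[320,240])[0])
for x in bot.tip_of(p,'v_block')[:2]: print('tip',np.round(x['centre'],1),round(x['conf'],2),atz(p,x['centre'],0).round(4))
for x in bot.regions_of(p,'v_block')[:1]:
    print(x['centre'],x['conf'],x['mask'].sum());pickle.dump(x['mask'],open('m8.pkl','wb'))
    for z in(0,.011,.022): print(footprint(p,x['mask'],z))
t=snap('side','s8');i=t['pixels'].astype(int)
m=((i[:,:,0]>120)&(i[:,:,2]<60)&(i[:,:,1]>70));ys,xs=np.nonzero(m)
k=xs>380;xs,ys=xs[k],ys[k];b=ys.max();print('cup',xs.min(),xs.max(),ys.min(),b,atz(t,[np.median(xs[ys>b-4]),b],0),atz(t,[xs.min(),b-12],0),atz(t,[xs.max(),b-12],0))
E
```

```text
time_s: 15.6
tool_pos: [0.5457, -0.2997, 0.1644]
tcp_rot: [0.709, 0.705, -0.0, -0.002]
force: [-0.2, 1.8, 0.4]
grip_width: 0.0879
finger_force: 0.0
[ 0.54585476 -0.29830971  0.16486091] [-0.69  0.56  1.2   0.    1.38 -0.69] [ 0.5477342  -0.22505364  0.31085199]
tip [328.3 187.3] 0.65 [ 0.5534 -0.2732  0.    ]
[326.2, 189.0] 0.95 1435
((551.0659790039062, -276.7613525390625), (28.695045471191406, 31.180627822875977), 22.04228973388672)
((550.9480590820312, -274.9315490722656), (27.67962074279785, 30.077247619628906), 22.04228401184082)
((550.8301391601562, -273.1018371582031), (26.66425132751465, 28.973907470703125), 22.042280197143555)
cup 384 431 86 377 [ 0.69921838 -0.31390835  0.        ] [ 0.66738777 -0.28291285  0.        ] [ 0.75937912 -0.28654975  0.        ]
```

```bash
H="python3 -m handwheel"
$H '[{"slide":[0.012,0.0015,0.02],"spin":0,"jaw":0},{"slide":[0.012,0.0015,0.02],"spin":0,"jaw":0},{"slide":[0,0,0.03],"spin":-7.1,"jaw":60},{"slide":[0,0,0.03],"spin":-7.1,"jaw":60},{"slide":[0,0,0.03],"spin":-7.1,"jaw":60}]' 12 >/dev/null
$H '[{"slide":[0,0,0.02],"spin":-0.7,"jaw":60},{"slide":[0,0,0.004],"spin":0,"jaw":90},{"slide":[0,0,0],"spin":0,"jaw":255}]'
$H '[{"slide":[0,0,0],"spin":0,"jaw":255},{"slide":[0,0,0],"spin":0,"jaw":255},{"slide":[0,0,0],"spin":0,"jaw":255},{"slide":[0,0,0],"spin":0,"jaw":255},{"slide":[0,0,0],"spin":0,"jaw":255}]'
$H '[{"slide":[0,0,0],"spin":0,"jaw":255},{"slide":[0,0,0],"spin":0,"jaw":255}]'
```

```text
time_s: 16.47
tool_pos: [0.5491, -0.2736, 0.0118]
tcp_rot: [0.56, 0.828, 0.0, -0.001]
force: [-1.0, 0.6, 0.2]
grip_width: 0.0562
finger_force: 0.0
time_s: 16.88
tool_pos: [0.5497, -0.275, 0.0135]
tcp_rot: [0.56, 0.828, -0.0, 0.001]
force: [0.4, 0.5, 4.0]
grip_width: 0.026
finger_force: 12.0
time_s: 17.05
tool_pos: [0.5497, -0.275, 0.0135]
tcp_rot: [0.56, 0.828, -0.0, 0.001]
force: [-0.8, 0.9, 6.6]
grip_width: 0.0258
finger_force: 12.0
```

```bash
H="python3 -m handwheel"
$H '[{"slide":[0,0,0],"spin":0,"jaw":118},{"slide":[0,0,0],"spin":0,"jaw":118},{"slide":[0,0,0],"spin":0,"jaw":118},{"slide":[0,0,0.0028],"spin":7.1,"jaw":118},{"slide":[0,0,0],"spin":7.1,"jaw":118}]'
$H '[{"slide":[0,0,0],"spin":7.1,"jaw":118},{"slide":[0,0,0],"spin":7.1,"jaw":118},{"slide":[0,0,0],"spin":7.1,"jaw":118},{"slide":[0,0,0],"spin":7.1,"jaw":118},{"slide":[0,0,0],"spin":7.1,"jaw":118}]' >/dev/null
$H '[{"slide":[0,0,0],"spin":7.1,"jaw":118},{"slide":[0,0,0],"spin":7.1,"jaw":118},{"slide":[0,0,0],"spin":7.1,"jaw":118},{"slide":[0,0,0],"spin":7.1,"jaw":118},{"slide":[0,0,0],"spin":7.1,"jaw":255}]'
$H '[{"slide":[0,0,0],"spin":4.8,"jaw":255},{"slide":[0,0,0],"spin":0,"jaw":255},{"slide":[0,0,0],"spin":0,"jaw":255},{"slide":[0,0,0],"spin":0,"jaw":255},{"slide":[0,0,0],"spin":0,"jaw":255}]' 25
$H '[{"slide":[0,0,0],"spin":0,"jaw":255},{"slide":[0,0,0],"spin":0,"jaw":255}]'
```

```text
time_s: 17.47
tool_pos: [0.5491, -0.2748, 0.0092]
tcp_rot: [0.66, 0.751, -0.0, -0.0]
force: [-0.2, 1.0, -0.6]
grip_width: 0.0474
finger_force: 0.0
time_s: 18.3
tool_pos: [0.5493, -0.2748, 0.0095]
tcp_rot: [0.974, 0.228, -0.0, -0.0]
force: [0.2, -1.8, 0.2]
grip_width: 0.0428
finger_force: 0.0
time_s: 18.72
tool_pos: [0.5493, -0.2748, 0.0096]
tcp_rot: [0.982, 0.191, -0.0, -0.0]
force: [-0.5, 0.7, -1.0]
grip_width: 0.0255
finger_force: 25.0
time_s: 18.88
tool_pos: [0.5493, -0.2748, 0.0097]
tcp_rot: [0.982, 0.19, -0.0, -0.0]
force: [0.1, -0.6, -0.2]
grip_width: 0.0257
finger_force: 25.0
```

```bash
H="python3 -m handwheel"
$H '[{"slide":[0,0,-0.03],"spin":0,"jaw":255},{"slide":[0,0,-0.03],"spin":7.1,"jaw":255},{"slide":[0,0,-0.03],"spin":7.1,"jaw":255},{"slide":[0,0,-0.01],"spin":7.1,"jaw":255},{"slide":[0,0,0],"spin":0.6,"jaw":255}]'
$H '[{"slide":[-0.0042,-0.0382,0],"spin":0,"jaw":255},{"slide":[-0.0042,-0.0382,0],"spin":0,"jaw":255},{"slide":[-0.0042,-0.0382,0],"spin":0,"jaw":255},{"slide":[-0.0042,-0.0382,0],"spin":0,"jaw":255},{"slide":[-0.0042,-0.0382,0],"spin":0,"jaw":255}]' >/dev/null
$H '[{"slide":[-0.0042,-0.0382,0],"spin":0,"jaw":255},{"slide":[-0.0042,-0.0382,0],"spin":0,"jaw":255},{"slide":[-0.0042,-0.0382,0],"spin":0,"jaw":255},{"slide":[-0.0042,-0.0382,0],"spin":0,"jaw":255},{"slide":[0,0,0],"spin":0,"jaw":255}]'
$H '[{"slide":[0,0,0],"spin":0,"jaw":255}]'
$H '[{"slide":[0,0,0],"spin":0,"jaw":255}]'
```

```text
time_s: 19.3
tool_pos: [0.5504, -0.2756, 0.1128]
tcp_rot: [1.0, -0.002, 0.002, 0.002]
force: [0.2, -0.2, -1.0]
grip_width: 0.0259
finger_force: 25.0
time_s: 20.13
tool_pos: [0.5096, 0.0744, 0.1086]
tcp_rot: [1.0, 0.004, -0.002, -0.001]
force: [-0.2, 0.3, -0.4]
grip_width: 0.0257
finger_force: 25.0
time_s: 20.22
tool_pos: [0.5109, 0.0706, 0.1087]
tcp_rot: [1.0, 0.003, -0.001, -0.0]
force: [0.3, -0.2, -0.6]
grip_width: 0.0257
finger_force: 25.0
time_s: 20.3
tool_pos: [0.5115, 0.0687, 0.109]
tcp_rot: [1.0, 0.001, -0.001, 0.0]
force: [-0.9, -0.4, 0.2]
grip_width: 0.0258
finger_force: 25.0
```

```bash
H="python3 -m handwheel"
$H '[{"slide":[0,0,0.03],"spin":0,"jaw":255},{"slide":[0,0,0.03],"spin":0,"jaw":255},{"slide":[0,0,0.018],"spin":0,"jaw":255},{"slide":[0,0,0],"spin":0,"jaw":255},{"slide":[0,0,0],"spin":0,"jaw":255}]'
$H '[{"slide":[0,0,0.004],"spin":0,"jaw":255},{"slide":[0,0,0.003],"spin":0,"jaw":255},{"slide":[0,0,0.003],"spin":0,"jaw":255}]'
$H '[{"slide":[0,0,0.003],"spin":0,"jaw":255},{"slide":[0,0,0.002],"spin":0,"jaw":255},{"slide":[0,0,0],"spin":0,"jaw":255}]'
```

```text
time_s: 20.72
tool_pos: [0.5117, 0.0678, 0.0313]
tcp_rot: [1.0, -0.001, -0.001, -0.0]
force: [0.1, 0.1, -0.6]
grip_width: 0.0257
finger_force: 25.0
time_s: 20.97
tool_pos: [0.5123, 0.0687, 0.0224]
tcp_rot: [1.0, -0.0, 0.001, 0.0]
force: [-0.2, -0.1, -1.0]
grip_width: 0.0263
finger_force: 25.0
time_s: 21.22
tool_pos: [0.5116, 0.069, 0.0165]
tcp_rot: [1.0, -0.0, -0.0, -0.0]
force: [-0.8, 0.1, -1.3]
grip_width: 0.0258
finger_force: 25.0
```

```bash
H="python3 -m handwheel"
$H '[{"slide":[0,0,0],"spin":0,"jaw":150},{"slide":[0,0,0],"spin":0,"jaw":150},{"slide":[0,0,0],"spin":0,"jaw":150},{"slide":[0,0,-0.02],"spin":0,"jaw":150},{"slide":[0,0,-0.04],"spin":0,"jaw":100}]'
$H '[{"slide":[0,0,-0.04],"spin":0,"jaw":0},{"slide":[-0.0088,0.0374,-0.015],"spin":0,"jaw":0},{"slide":[-0.0088,0.0374,-0.015],"spin":0,"jaw":0},{"slide":[-0.0088,0.0374,-0.015],"spin":0,"jaw":0},{"slide":[-0.0088,0.0374,0],"spin":0,"jaw":0}]' >/dev/null
$H '[{"slide":[-0.0088,0.0374,0],"spin":0,"jaw":0},{"slide":[-0.0088,0.0374,0],"spin":0,"jaw":0},{"slide":[-0.0088,0.0374,0],"spin":0,"jaw":0},{"slide":[0,0,0],"spin":0,"jaw":0},{"slide":[0,0,0],"spin":0,"jaw":0}]'
$H '[{"slide":[0,0,0],"spin":0,"jaw":0}]' >/dev/null
python3 - <<'E'
from h import *
import pickle
p=snap('wrist','w9'); pickle.dump(p,open('w9.pkl','wb'))
s=bot.get_state();print(s['tool_pos'],s['q'].round(2),ray(p,[320,240])[0])
for x in bot.tip_of(p,'rod_tool')[:1]: print('tip',np.round(x['centre'],1),round(x['conf'],2),atz(p,x['centre'],0).round(4))
for x in bot.regions_of(p,'rod_tool')[:1]:
    print(x['centre'],x['conf'],x['mask'].sum());print(footprint(p,x['mask'],.0055))
    ys,xs=np.nonzero(x['mask']);w=np.array([atz(p,(a,b),.0055)[:2] for a,b in zip(xs,ys)]);c=w.mean(0);e,v=np.linalg.eigh(np.cov((w-c).T));d=v[:,1]
    t=(w-c)@d;u=(w-c)@v[:,0];print(c,d,t.min(),t.max(),[(round(a*1e3),round(1e3*np.ptp(u[(t>=a)&(t<a+.008)]),1)) for a in np.arange(t.min(),t.max(),.008)])
t=bot.camera('top')
for q in('v_block','drop_clamp'):
    print(q,[(x['conf'],atz(t,x['centre'],0.006).round(3)) for x in bot.tip_of(t,q)[:1]])
E
```

```text
time_s: 21.63
tool_pos: [0.5098, 0.069, 0.0744]
tcp_rot: [1.0, -0.0, -0.004, -0.0]
force: [0.7, -0.0, -0.8]
grip_width: 0.0408
finger_force: 0.0
time_s: 22.47
tool_pos: [0.4495, -0.1942, 0.1617]
tcp_rot: [1.0, -0.002, 0.0, -0.0]
force: [1.1, 0.7, -0.6]
grip_width: 0.0882
finger_force: 0.0
[ 0.45008231 -0.19174643  0.1617707 ] [-0.65  0.35  1.59  0.    1.2   0.92] [ 0.52602287 -0.19221898  0.30804051]
tip [317.6 224.3] 0.67 [ 0.4486 -0.1902  0.    ]
[322.7, 226.1] 0.7 746
((450.4097595214844, -191.4686737060547), (57.94999694824219, 10.716995239257812), 55.684757232666016)
[ 0.44862437 -0.19353407] [0.53477348 0.84499546] -0.026260681893547116 0.03173061051181031 [(-26, np.float64(9.2)), (-18, np.float64(10.7)), (-10, np.float64(10.9)), (-2, np.float64(10.2)), (6, np.float64(5.9)), (14, np.float64(5.6)), (22, np.float64(6.2)), (30, np.float64(4.9))]
v_block [(0.61, array([0.502, 0.069, 0.006]))]
drop_clamp [(0.47, array([ 0.515, -0.008,  0.006]))]
```

```bash
H="python3 -m handwheel"
$H '[{"slide":[0,0,0.035],"spin":7.1,"jaw":0},{"slide":[0,0,0.035],"spin":7.1,"jaw":0},{"slide":[0,0,0.035],"spin":7.1,"jaw":0},{"slide":[0,0,0.03],"spin":7.1,"jaw":0},{"slide":[0,0,0.018],"spin":3.6,"jaw":0}]' 8 >/dev/null
$H '[{"slide":[0,0,0.003],"spin":0,"jaw":0},{"slide":[0,0,0],"spin":0,"jaw":255},{"slide":[0,0,0],"spin":0,"jaw":255},{"slide":[0,0,0],"spin":0,"jaw":255},{"slide":[0,0,0],"spin":0,"jaw":255}]'
$H '[{"slide":[0,0,0],"spin":0,"jaw":255},{"slide":[0,0,0],"spin":0,"jaw":255},{"slide":[0,0,0],"spin":0,"jaw":255}]'
```

```text
time_s: 23.68
tool_pos: [0.4506, -0.1931, 0.007]
tcp_rot: [0.961, -0.275, 0.001, 0.0]
force: [0.3, -0.2, 0.4]
grip_width: 0.0634
finger_force: 0.0
time_s: 23.93
tool_pos: [0.4504, -0.1931, 0.0067]
tcp_rot: [0.961, -0.276, 0.001, 0.0]
force: [-0.1, 0.4, 7.1]
grip_width: 0.0578
finger_force: 8.0
```

```bash
H="python3 -m handwheel"
$H '[{"slide":[0,0,0],"spin":0,"jaw":30},{"slide":[0,0,0],"spin":0,"jaw":30},{"slide":[0,0,0],"spin":0,"jaw":30},{"slide":[0,0,0],"spin":-7.1,"jaw":30},{"slide":[0,0,0],"spin":-7.1,"jaw":30}]' >/dev/null
$H '[{"slide":[0,0,0],"spin":-7.1,"jaw":30},{"slide":[0,0,0],"spin":-7.1,"jaw":30},{"slide":[0,0,0],"spin":-7.1,"jaw":30},{"slide":[0,0,0],"spin":-7.1,"jaw":60},{"slide":[0,0,0],"spin":-7.1,"jaw":90}]'
$H '[{"slide":[0,0,0],"spin":-7.1,"jaw":120},{"slide":[0,0,0],"spin":-7.1,"jaw":120},{"slide":[0,0,0],"spin":-7.1,"jaw":150},{"slide":[0,0,0],"spin":-7.1,"jaw":180},{"slide":[0,0,0],"spin":-4.8,"jaw":180}]' >/dev/null
$H '[{"slide":[-0.009,0,0.002],"spin":0,"jaw":180},{"slide":[0,0,0],"spin":0,"jaw":255},{"slide":[0,0,0],"spin":0,"jaw":255},{"slide":[0,0,0],"spin":0,"jaw":255},{"slide":[0,0,0],"spin":0,"jaw":255}]' 20
$H '[{"slide":[0,0,0],"spin":0,"jaw":255},{"slide":[0,0,0],"spin":0,"jaw":255}]'
```

```text
time_s: 24.77
tool_pos: [0.4499, -0.1928, 0.0057]
tcp_rot: [0.988, 0.157, -0.0, -0.0]
force: [-0.6, 0.6, 1.1]
grip_width: 0.0663
finger_force: 0.0
time_s: 25.6
tool_pos: [0.4443, -0.1998, 0.0037]
tcp_rot: [0.903, 0.429, -0.0, -0.0]
force: [-0.1, 0.2, 0.1]
grip_width: 0.0107
finger_force: 20.0
time_s: 25.77
tool_pos: [0.4444, -0.1997, 0.0038]
tcp_rot: [0.903, 0.429, 0.0, 0.0]
force: [-0.6, 0.2, -0.8]
grip_width: 0.0107
finger_force: 20.0
```

```bash
H="python3 -m handwheel"
$H '[{"slide":[0,0,-0.02],"spin":0,"jaw":255},{"slide":[0,0,-0.03],"spin":-7.1,"jaw":255},{"slide":[0,0,-0.03],"spin":-7.1,"jaw":255},{"slide":[0,0,-0.03],"spin":-7.1,"jaw":255},{"slide":[0,0,0],"spin":-7.1,"jaw":255}]' >/dev/null
$H '[{"slide":[0,0,0],"spin":-7.1,"jaw":255},{"slide":[0,0,0],"spin":-3.7,"jaw":255},{"slide":[0.0314,0.01565,0],"spin":0,"jaw":255},{"slide":[0.0314,0.01565,0],"spin":0,"jaw":255},{"slide":[0.0314,0.01565,0],"spin":0,"jaw":255}]'
$H '[{"slide":[0.0314,0.01565,0],"spin":0,"jaw":255},{"slide":[0.0314,0.01565,0],"spin":0,"jaw":255},{"slide":[0.0314,0.01565,0],"spin":0,"jaw":255},{"slide":[0.0314,0.01565,0],"spin":0,"jaw":255},{"slide":[0,0,0],"spin":0,"jaw":255}]' >/dev/null
$H '[{"slide":[0,0,0],"spin":0,"jaw":255},{"slide":[0,0,0],"spin":0,"jaw":255},{"slide":[0,0,0],"spin":0,"jaw":255}]'
python3 - <<'E'
from h import *
import pickle
p=snap('wrist','w10'); pickle.dump(p,open('w10.pkl','wb'))
s=bot.get_state();print(s['tool_pos'],s['q'].round(2))
for x in bot.regions_of(p,'rod_tool')[:1]:
    z=s['tool_pos'][2]+.0017
    print(x['centre'],x['conf'],x['mask'].sum());print(footprint(p,x['mask'],z))
    ys,xs=np.nonzero(x['mask']);w=np.array([atz(p,(a,b),z)[:2] for a,b in zip(xs,ys)]);c=w.mean(0);e,v=np.linalg.eigh(np.cov((w-c).T));d=v[:,1]
    t=(w-c)@d;print(c,d,t.min(),t.max(),c+d*(t.min()+t.max())/2)
E
python3 cav.py w10.pkl '(240,0,470,300)'
```

```text
time_s: 26.6
tool_pos: [0.4915, -0.1045, 0.1138]
tcp_rot: [0.707, 0.707, 0.0, -0.0]
force: [0.9, -0.6, -0.2]
grip_width: 0.0105
finger_force: 20.0
time_s: 27.27
tool_pos: [0.5532, 0.0192, 0.1137]
tcp_rot: [0.707, 0.707, -0.0, -0.0]
force: [0.7, 0.1, 1.3]
grip_width: 0.0104
finger_force: 20.0
[0.55323445 0.01908666 0.1137727 ] [-0.18  0.51  1.48 -0.    1.16 -0.18]
[319.0, 310.4] 0.6 2987
((554.4472045898438, 27.540847778320312), (60.92744064331055, 10.938315391540527), 88.9655990600586)
[0.55435415 0.02587592] [0.00749663 0.9999719 ] -0.02878725879234329 0.03212370972467379 [0.55436665 0.0275441 ]
cam [0.5545 0.0942 0.26  ]
[  240     0   230   300 37882] [390.5 117.3]
 x 0.5103..0.6534 c 0.5819 w 143.2 | y -0.0225..0.1576 c 0.0675 w 180.1 ang 5.9
[ 240  142   37   49 1696] [257.2 166.4]
 x 0.5042..0.5282 c 0.5162 w 24.0 | y 0.0522..0.0822 c 0.0672 w 30.0 ang 90.0
[ 311  181   22  119 2107] [322.2 234.1]
 x 0.5488..0.5628 c 0.5558 w 14.0 | y -0.0207..0.0598 c 0.0195 w 80.4 ang 0.5
[247 278  14  13 147] [253.7 284. ]
 x 0.5051..0.5160 c 0.5105 w 10.9 | y -0.0159..-0.0032 c -0.0096 w 12.7 ang 87.6
```

```bash
H="python3 -m handwheel"
$H '[{"slide":[0.0012,0.0006,0.03],"spin":0,"jaw":255},{"slide":[0,0,0.03],"spin":0,"jaw":255},{"slide":[0,0,0.028],"spin":0,"jaw":255},{"slide":[0,0,0],"spin":0,"jaw":255},{"slide":[0,0,0],"spin":0,"jaw":255}]'
$H '[{"slide":[0,0,0.003],"spin":0,"jaw":255},{"slide":[0,0,0.003],"spin":0,"jaw":255},{"slide":[0,0,0.002],"spin":0,"jaw":255},{"slide":[0,0,0],"spin":0,"jaw":255}]'
$H '[{"slide":[0,0,0.0025],"spin":0,"jaw":255},{"slide":[0,0,0],"spin":0,"jaw":255}]'
```

```text
time_s: 27.78
tool_pos: [0.5538, 0.0207, 0.0255]
tcp_rot: [0.707, 0.707, -0.001, -0.001]
force: [0.6, -0.8, -0.1]
grip_width: 0.0109
finger_force: 20.0
time_s: 28.12
tool_pos: [0.5544, 0.0213, 0.0183]
tcp_rot: [0.707, 0.708, 0.0, 0.0]
force: [0.3, 0.7, -0.0]
grip_width: 0.0106
finger_force: 20.0
time_s: 28.28
tool_pos: [0.5546, 0.0212, 0.0157]
tcp_rot: [0.707, 0.708, 0.0, 0.001]
force: [-0.4, -1.6, 3.2]
grip_width: 0.0103
finger_force: 20.0
```

```bash
H="python3 -m handwheel"
$H '[{"slide":[0,0,0.001],"spin":0,"jaw":255},{"slide":[0,0,0],"spin":0,"jaw":255}]'
$H '[{"slide":[0,0,0],"spin":0,"jaw":205},{"slide":[0,0,0],"spin":0,"jaw":190},{"slide":[0,0,-0.01],"spin":0,"jaw":190},{"slide":[0,0,-0.035],"spin":0,"jaw":150},{"slide":[-0.01,0,-0.04],"spin":0,"jaw":150}]'
$H '[{"slide":[-0.02,-0.01,-0.04],"spin":0,"jaw":100},{"slide":[-0.01,-0.01,-0.02],"spin":0,"jaw":50},{"slide":[0,0,0],"spin":0,"jaw":0},{"slide":[0,0,0],"spin":0,"jaw":0}]'
python3 - <<'E'
from h import *
import pickle
p=snap('wrist','w11'); pickle.dump(p,open('w11.pkl','wb'))
print(bot.get_state()['tool_pos'],bot.get_state()['q'].round(2))
i=p['pixels'][20:320,180:480][:,:,::-1];cv2.imwrite('pics/w11c.png',cv2.resize(i,None,fx=2,fy=2))
for q in('rod_tool','v_block','drop_clamp'):
  for x in bot.regions_of(p,q)[:1]: print(q,x['conf'],np.round(x['centre'],1),footprint(p,x['mask'],{'rod_tool':.0155,'v_block':.028,'drop_clamp':.024}[q]))
E
python3 cav.py w11.pkl '(230,40,440,300)'
```

```text
time_s: 28.45
tool_pos: [0.5546, 0.0212, 0.0147]
tcp_rot: [0.707, 0.708, 0.0, 0.001]
force: [-0.4, -2.2, 5.2]
grip_width: 0.0102
finger_force: 20.0
time_s: 28.87
tool_pos: [0.5526, 0.0127, 0.0989]
tcp_rot: [0.706, 0.708, -0.002, -0.003]
force: [0.5, -0.6, 0.2]
grip_width: 0.0335
finger_force: 0.0
time_s: 29.2
tool_pos: [0.535, -0.017, 0.1564]
tcp_rot: [0.707, 0.707, 0.0, 0.001]
force: [-0.3, 0.6, -0.7]
grip_width: 0.06
finger_force: 0.0
[ 0.53476225 -0.01653213  0.15518787] [-0.25  0.43  1.47  0.    1.24 -0.25]
rod_tool 0.87 [343.6 170.4] ((556.292236328125, 30.06515884399414), (11.210330963134766, 58.57710647583008), 0.8508660197257996)
v_block 0.65 [285.2 101.8] ((513.3988647460938, 69.53624725341797), (26.8177547454834, 26.128612518310547), 89.73739624023438)
drop_clamp 0.57 [289.  221.1] ((513.6907958984375, -10.898502349853516), (19.053987503051758, 37.82503128051758), 1.2004936933517456)
cam [0.536  0.058  0.3028]
[ 230   40  181  260 5549] [301.6 221.8]
 x 0.4675..0.5959 c 0.5317 w 128.4 | y -0.0783..0.1019 c 0.0118 w 180.2 ang 90.0
[ 398   40   42  260 8763] [422.1 176.9]
 x 0.5963..0.6294 c 0.6129 w 33.1 | y -0.0740..0.1085 c 0.0173 w 182.5 ang 4.8
[ 263   81   45   46 1934] [285.6 103.4]
 x 0.4972..0.5283 c 0.5128 w 31.0 | y 0.0543..0.0847 c 0.0695 w 30.4 ang 90.0
[ 338  119   19   86 1546] [346.9 161.7]
 x 0.5487..0.5627 c 0.5557 w 14.0 | y -0.0007..0.0591 c 0.0292 w 59.8 ang 0.8
[281 206  13  12 120] [287.  211.2]
 x 0.5073..0.5176 c 0.5124 w 10.3 | y -0.0114..-0.0006 c -0.0060 w 10.8 ang 44.8
[282 236  12  12 113] [287.6 241.8]
 x 0.5074..0.5172 c 0.5123 w 9.8 | y -0.0349..-0.0233 c -0.0291 w 11.7 ang 45.4
```

The V-block and rod outlines match their cut-outs. For the cover I need a tilted tool, but the rows only slide and spin. The description says a pose out of reach is approached as far as the arm can, so I'll test whether the tool tilts at the reach limit.

```bash
H="python3 -m handwheel"
$H '[{"slide":[0,0.02,-0.036],"spin":0,"jaw":0},{"slide":[0,0.02,-0.036],"spin":0,"jaw":0},{"slide":[0,0.02,-0.036],"spin":0,"jaw":0},{"slide":[0,0.02,-0.036],"spin":0,"jaw":0},{"slide":[0,0.02,-0.036],"spin":0,"jaw":0}]'
$H '[{"slide":[0,0.02,-0.036],"spin":0,"jaw":0},{"slide":[0,0.02,-0.036],"spin":0,"jaw":0},{"slide":[0,0.02,-0.036],"spin":0,"jaw":0},{"slide":[0,0.02,-0.036],"spin":0,"jaw":0},{"slide":[0,0.02,-0.036],"spin":0,"jaw":0}]'
python3 - <<'E'
from h import *
s=bot.get_state();print(s['q'].round(3),R.from_quat(s['tcp_rot']).as_matrix()[:,2].round(3))
t=bot.camera('top');d=bot.camera('side')
for q in ['rib_top','tongue','cover']:
    a=bot.tip_of(t,q)[:1];b=bot.tip_of(d,q)[:1]
    if a and b: print(q,a[0]['conf'],b[0]['conf'],tri([ray(t,a[0]['centre']),ray(d,b[0]['centre'])]).round(4))
E
```

```text
time_s: 29.82
tool_pos: [0.6358, -0.0159, 0.3362]
tcp_rot: [0.706, 0.708, -0.001, -0.001]
force: [1.4, -0.3, 0.9]
grip_width: 0.0883
finger_force: 0.0
time_s: 30.23
tool_pos: [0.6775, -0.0155, 0.452]
tcp_rot: [0.706, 0.708, 0.009, 0.008]
force: [-0.6, -0.8, -1.0]
grip_width: 0.088
finger_force: 0.0
[-0.199  0.652  0.226  0.008  2.241 -0.196] [ 0.024  0.002 -1.   ]
rib_top 0.24 0.64 [ 0.47   -0.0087  0.2909]
```

```bash
H="python3 -m handwheel"
$H '[{"slide":[0,0.03,-0.028],"spin":0,"jaw":0},{"slide":[0,0.03,-0.028],"spin":0,"jaw":0},{"slide":[0,0.03,-0.028],"spin":0,"jaw":0},{"slide":[0,0.03,-0.028],"spin":0,"jaw":0},{"slide":[0,0.03,-0.028],"spin":0,"jaw":0}]'
python3 - <<'E'
from h import *
s=bot.get_state();print(s['q'].round(3),R.from_quat(s['tcp_rot']).as_matrix()[:,2].round(3))
E
```

```text
time_s: 31.05
tool_pos: [0.6786, -0.0124, 0.4843]
tcp_rot: [0.705, 0.706, 0.046, 0.048]
force: [0.3, -0.2, -0.1]
grip_width: 0.0879
finger_force: 0.0
[-0.201  0.607  0.222  0.029  2.181 -0.184] [ 0.133 -0.003 -0.991]
```

Yes: at the limit the tool tilts and keeps the tilt. I'll swing over towards the cover's bearing and build up the tilt in the cover's plane.

```bash
H="python3 -m handwheel"
$H '[{"slide":[0.0383,-0.0162,0.001],"spin":0,"jaw":0},{"slide":[0.0383,-0.0162,0.001],"spin":0,"jaw":0},{"slide":[0.0383,-0.0162,0.001],"spin":0,"jaw":0},{"slide":[0.0383,-0.0162,0.001],"spin":0,"jaw":0},{"slide":[0.0383,-0.0162,0.001],"spin":0,"jaw":0}]' >/dev/null
$H '[{"slide":[0.0383,-0.0162,0.001],"spin":0,"jaw":0},{"slide":[0.0383,-0.0162,0.001],"spin":0,"jaw":0},{"slide":[0.0383,-0.0162,0.001],"spin":0,"jaw":0},{"slide":[0.0383,-0.0162,0.001],"spin":0,"jaw":0},{"slide":[0.0383,-0.0162,0.001],"spin":0,"jaw":0}]' >/dev/null
$H '[{"slide":[0.0383,-0.0162,0.001],"spin":0,"jaw":0},{"slide":[0.0383,-0.0162,0.001],"spin":0,"jaw":0},{"slide":[0.0383,-0.0162,0.001],"spin":-7,"jaw":0},{"slide":[0,0,0],"spin":-7,"jaw":0},{"slide":[0.008,0.025,-0.03],"spin":-7,"jaw":0}]'
python3 - <<'E'
from h import *
s=bot.get_state();M=R.from_quat(s['tcp_rot']).as_matrix();print(s['q'].round(3),M.round(3).tolist())
E
$H '[{"slide":[0.008,0.03,-0.028],"spin":-7,"jaw":0},{"slide":[0.008,0.03,-0.028],"spin":-7,"jaw":0},{"slide":[0.008,0.03,-0.028],"spin":0,"jaw":0},{"slide":[0.008,0.03,-0.028],"spin":0,"jaw":0},{"slide":[0.008,0.03,-0.028],"spin":0,"jaw":0}]'
python3 - <<'E'
from h import *
s=bot.get_state();M=R.from_quat(s['tcp_rot']).as_matrix();print(s['q'].round(3),M.round(3).tolist())
t=bot.camera('top');d=bot.camera('side')
for q in ['rib_top','tongue','cover']:
    a=bot.tip_of(t,q)[:1];b=bot.tip_of(d,q)[:1]
    if a and b: print(q,a[0]['conf'],b[0]['conf'],tri([ray(t,a[0]['centre']),ray(d,b[0]['centre'])]).round(4))
E
```

```text
time_s: 32.3
tool_pos: [0.4779, 0.492, 0.4556]
tcp_rot: [0.56, 0.826, 0.029, 0.052]
force: [2.5, 1.6, -1.0]
grip_width: 0.0881
finger_force: 0.0
[ 0.657  0.639  0.244 -0.097  2.168  0.219] [[-0.368, 0.922, 0.118], [0.928, 0.371, -0.01], [-0.053, 0.106, -0.993]]
time_s: 32.72
tool_pos: [0.4728, 0.4965, 0.4975]
tcp_rot: [0.458, 0.882, 0.081, 0.077]
force: [-0.0, 0.3, 0.2]
grip_width: 0.0882
finger_force: 0.0
[ 0.664  0.593  0.222 -0.084  2.114 -0.   ] [[-0.569, 0.795, 0.209], [0.82, 0.568, 0.073], [-0.061, 0.213, -0.975]]
rib_top 0.61 0.96 [0.458  0.3414 0.081 ]
tongue 0.63 0.86 [4.268e-01 3.182e-01 1.000e-04]
cover 0.3 0.73 [ 0.5182 -0.1643  0.3763]
```

```bash
H="python3 -m handwheel"
$H '[{"slide":[0.012,0.032,-0.022],"spin":0,"jaw":0},{"slide":[0.012,0.032,-0.022],"spin":0,"jaw":0},{"slide":[0.012,0.032,-0.022],"spin":0,"jaw":0},{"slide":[0.012,0.032,-0.022],"spin":0,"jaw":0},{"slide":[0.012,0.032,-0.022],"spin":0,"jaw":0}]'
$H '[{"slide":[0.012,0.032,-0.022],"spin":0,"jaw":0},{"slide":[0.012,0.032,-0.022],"spin":0,"jaw":0},{"slide":[0.012,0.032,-0.022],"spin":0,"jaw":0},{"slide":[0.012,0.032,-0.022],"spin":0,"jaw":0},{"slide":[0.012,0.032,-0.022],"spin":0,"jaw":0}]'
python3 - <<'E'
from h import *
s=bot.get_state();M=R.from_quat(s['tcp_rot']).as_matrix();print(s['q'].round(3),M.round(3).tolist())
E
```

```text
time_s: 33.53
tool_pos: [0.4571, 0.5277, 0.5141]
tcp_rot: [0.451, 0.879, 0.128, 0.091]
force: [0.4, -0.6, -0.2]
grip_width: 0.0883
finger_force: 0.0
time_s: 33.95
tool_pos: [0.4374, 0.5475, 0.5427]
tcp_rot: [0.444, 0.872, 0.177, 0.104]
force: [-0.3, 0.4, 0.5]
grip_width: 0.0886
finger_force: 0.0
[ 0.755  0.543  0.222 -0.081  1.967  0.08 ] [[-0.583, 0.738, 0.339], [0.812, 0.542, 0.217], [-0.024, 0.402, -0.915]]
```

```bash
H="python3 -m handwheel"
$H '[{"slide":[0.010,0.034,-0.022],"spin":0,"jaw":0},{"slide":[0.010,0.034,-0.022],"spin":0,"jaw":0},{"slide":[0.010,0.034,-0.022],"spin":0,"jaw":0},{"slide":[0.010,0.034,-0.022],"spin":0,"jaw":0},{"slide":[0.010,0.034,-0.022],"spin":0,"jaw":0}]'
python3 - <<'E'
from h import *
s=bot.get_state();M=R.from_quat(s['tcp_rot']).as_matrix();print(s['q'].round(3),M.round(3).tolist())
img=cv2.imread('pics/top0.png');p=bot.camera('top')
g=img.max(axis=2)
m=np.zeros(g.shape,np.uint8);m[235:295,125:195]=g[235:295,125:195]<45
n,l,st,c=cv2.connectedComponentsWithStats(m);i=1+st[1:,4].argmax();ys,xs=np.nonzero(l==i);print(st[i])
w=np.array([atz(p,(a,b),.07)[:2] for a,b in zip(xs,ys)]);c=w.mean(0);e,v=np.linalg.eigh(np.cov((w-c).T));print(c,v[:,1],np.degrees(np.arctan2(-v[0,1],v[1,1])),np.ptp((w-c)@v[:,1]),np.ptp((w-c)@v[:,0]))
E
```

```text
time_s: 34.37
tool_pos: [0.4231, 0.5521, 0.5805]
tcp_rot: [0.436, 0.862, 0.229, 0.117]
force: [0.7, 0.1, -0.5]
grip_width: 0.0886
finger_force: 0.0
[ 0.773  0.498  0.222 -0.074  1.905  0.095] [[-0.592, 0.699, 0.401], [0.806, 0.515, 0.293], [-0.002, 0.496, -0.868]]
[139 248  41  32 414]
[0.47025148 0.33900014] [-0.56161995  0.82739533] 34.16790258109999 0.10231230950886475 0.022339121551526092
```

```bash
H="python3 -m handwheel"
$H '[{"slide":[-0.0158,-0.0277,0.023],"spin":0,"jaw":0},{"slide":[-0.0158,-0.0277,0.023],"spin":0,"jaw":0},{"slide":[-0.0158,-0.0277,0.023],"spin":0,"jaw":0},{"slide":[-0.0158,-0.0277,0.023],"spin":0,"jaw":0},{"slide":[-0.0158,-0.0277,0.023],"spin":0,"jaw":0}]' 40 >/dev/null
$H '[{"slide":[-0.0158,-0.0277,0.023],"spin":0,"jaw":0},{"slide":[-0.0158,-0.0277,0.023],"spin":0,"jaw":0},{"slide":[-0.0158,-0.0277,0.023],"spin":0,"jaw":0},{"slide":[-0.0158,-0.0277,0.023],"spin":0,"jaw":0},{"slide":[-0.0158,-0.0277,0.023],"spin":0,"jaw":0}]' >/dev/null
$H '[{"slide":[-0.0158,-0.0277,0.023],"spin":1.5,"jaw":0},{"slide":[-0.0158,-0.0277,0.023],"spin":0,"jaw":0},{"slide":[0,0,0],"spin":0,"jaw":0},{"slide":[0,0,0],"spin":0,"jaw":0}]'
cat > rib.py <<'E'
from h import *
import sys,pickle
p=snap('wrist',sys.argv[1]);pickle.dump(p,open(sys.argv[1]+'.pkl','wb'))
s=bot.get_state();M=R.from_quat(s['tcp_rot']).as_matrix();T=s['tool_pos'];print(T.round(4),M.round(3).tolist(),s['q'].round(2))
t=bot.camera('top');d=bot.camera('side');views=[('w',p),('t',t),('s',d)]
for q in ['rib_top','tongue']:
    rs=[]
    for n,v in views:
        for x in bot.tip_of(v,q)[:1]:
            print(q,n,np.round(x['centre'],1),round(x['conf'],2))
            if x['conf']>.4: rs.append(ray(v,x['centre']))
    if len(rs)>1:
        X=tri(rs);print('  tri',X.round(4),'in tool',(M.T@(X-T)).round(4))
        o,dd=rs[0]
        for z in(.078,.081,.084):
            Y=o+dd*(z-o[2])/dd[2];print('   first@z',z,(M.T@(Y-T)).round(4))
E
python3 rib.py w12
```

```text
time_s: 35.58
tool_pos: [0.415, 0.3187, 0.193]
tcp_rot: [0.448, 0.857, 0.228, 0.113]
force: [-0.0, 0.2, 1.0]
grip_width: 0.0881
finger_force: 0.0
[0.416  0.3198 0.1947] [[-0.574, 0.714, 0.402], [0.819, 0.494, 0.291], [0.01, 0.496, -0.868]] [ 0.37  0.21  1.81  0.22  0.63 -0.39]
rib_top w [301.5 260.1] 0.95
rib_top t [158.3 266.2] 0.62
rib_top s [281.  165.8] 0.92
  tri [0.4647 0.3349 0.0819] in tool [-0.0166 -0.0137  0.122 ]
   first@z 0.078 [-0.0202 -0.0141  0.1262]
   first@z 0.081 [-0.0191 -0.0139  0.1228]
   first@z 0.084 [-0.0179 -0.0138  0.1195]
tongue w [210.1 244. ] 0.8
tongue t [179.  286.5] 0.7
tongue s [267.6 193.9] 0.83
  tri [0.4265 0.3076 0.0108] in tool [-0.0178 -0.0898  0.1604]
   first@z 0.078 [ 0.0011 -0.069   0.0951]
   first@z 0.081 [ 0.002  -0.0681  0.0921]
   first@z 0.084 [ 0.0029 -0.0673  0.0891]
```

```bash
H="python3 -m handwheel"
$H '[{"slide":[-0.018,-0.0147,0.02],"spin":0,"jaw":110},{"slide":[0,0,0.035],"spin":0,"jaw":110},{"slide":[0,0,0.035],"spin":0,"jaw":110},{"slide":[0,0,0.03],"spin":0,"jaw":150},{"slide":[0,0,0.015],"spin":0,"jaw":150}]'
$H '[{"slide":[0,0,0.004],"spin":0,"jaw":150},{"slide":[0,0,0],"spin":0,"jaw":190},{"slide":[0,0,0],"spin":0,"jaw":255},{"slide":[0,0,0],"spin":0,"jaw":255},{"slide":[0,0,0],"spin":0,"jaw":255}]' 15
$H '[{"slide":[0,0,0],"spin":0,"jaw":255},{"slide":[0,0,0],"spin":0,"jaw":255},{"slide":[0,0,0],"spin":0,"jaw":255}]' 40
```

```text
time_s: 36.45
tool_pos: [0.4693, 0.337, 0.0657]
tcp_rot: [0.447, 0.857, 0.228, 0.113]
force: [-0.3, -0.0, 0.2]
grip_width: 0.0565
finger_force: 0.0
time_s: 36.87
tool_pos: [0.4704, 0.3378, 0.0664]
tcp_rot: [0.447, 0.857, 0.23, 0.114]
force: [-0.2, -0.2, -0.2]
grip_width: 0.0236
finger_force: 0.0
time_s: 37.12
tool_pos: [0.4704, 0.3378, 0.066]
tcp_rot: [0.447, 0.857, 0.23, 0.114]
force: [-3.3, -3.1, 6.6]
grip_width: 0.0134
finger_force: 40.0
```

```bash
H="python3 -m handwheel"
$H '[{"slide":[0,0,-0.015],"spin":0,"jaw":255},{"slide":[0,0,-0.025],"spin":0,"jaw":255},{"slide":[-0.0284,0.0044,-0.0273],"spin":0,"jaw":255},{"slide":[-0.0284,0.0044,-0.0273],"spin":0,"jaw":255},{"slide":[-0.0284,0.0044,-0.0273],"spin":0,"jaw":255}]' 50
$H '[{"slide":[-0.0284,0.0044,-0.0273],"spin":0,"jaw":255},{"slide":[-0.0284,0.0044,-0.0273],"spin":0,"jaw":255},{"slide":[-0.0284,0.0044,-0.0273],"spin":0,"jaw":255},{"slide":[-0.0284,0.0044,-0.0273],"spin":0,"jaw":255},{"slide":[-0.0284,0.0044,-0.0273],"spin":0,"jaw":255}]'
$H '[{"slide":[-0.0284,0.0044,-0.0273],"spin":0,"jaw":255},{"slide":[-0.0284,0.0044,-0.0273],"spin":0,"jaw":255},{"slide":[-0.0284,0.0044,-0.0273],"spin":0,"jaw":255},{"slide":[-0.0284,0.0044,-0.0273],"spin":0,"jaw":255}]'
python3 - <<'E'
from h import *
s=bot.get_state();M=R.from_quat(s['tcp_rot']).as_matrix();print(s['q'].round(3),M.round(3).tolist(),s['wrist_torque'].round(2))
E
```

```text
time_s: 37.53
tool_pos: [0.4792, 0.2382, 0.1777]
tcp_rot: [0.447, 0.858, 0.229, 0.113]
force: [1.1, 0.4, -2.0]
grip_width: 0.0134
finger_force: 50.0
time_s: 37.95
tool_pos: [0.522, 0.0925, 0.3061]
tcp_rot: [0.447, 0.857, 0.229, 0.114]
force: [1.1, -0.4, -3.0]
grip_width: 0.0135
finger_force: 50.0
time_s: 38.28
tool_pos: [0.5562, -0.0235, 0.4085]
tcp_rot: [0.447, 0.857, 0.229, 0.114]
force: [1.5, -0.1, -1.9]
grip_width: 0.0138
finger_force: 50.0
[-0.462  0.163  1.215  0.454  1.513 -1.04 ] [[-0.574, 0.715, 0.399], [0.819, 0.495, 0.291], [0.01, 0.494, -0.87]] [-0.27  0.23 -0.06]
```

```bash
H="python3 -m handwheel"
$H '[{"slide":[-0.0185,-0.0296,-0.0221],"spin":0,"jaw":255},{"slide":[-0.0185,-0.0296,-0.0221],"spin":0,"jaw":255},{"slide":[-0.0185,-0.0296,-0.0221],"spin":0,"jaw":255},{"slide":[-0.0185,-0.0296,-0.0221],"spin":0,"jaw":255},{"slide":[-0.0185,-0.0296,-0.0221],"spin":0,"jaw":255}]' >/dev/null
$H '[{"slide":[-0.0185,-0.0296,-0.0221],"spin":0,"jaw":255},{"slide":[-0.0185,-0.0296,-0.0221],"spin":0,"jaw":255},{"slide":[-0.0185,-0.0296,-0.0221],"spin":0,"jaw":255},{"slide":[-0.0185,-0.0296,-0.0221],"spin":0,"jaw":255},{"slide":[-0.0185,-0.0296,-0.0221],"spin":0,"jaw":255}]'
$H '[{"slide":[-0.0185,-0.0296,-0.0221],"spin":0,"jaw":255},{"slide":[-0.0185,-0.0296,-0.0221],"spin":0,"jaw":255},{"slide":[-0.0185,-0.0296,-0.0221],"spin":0,"jaw":255},{"slide":[-0.0185,-0.0296,-0.0221],"spin":0,"jaw":255},{"slide":[-0.0185,-0.0296,-0.0221],"spin":0,"jaw":255}]'
python3 - <<'E'
from h import *
s=bot.get_state();M=R.from_quat(s['tcp_rot']).as_matrix();print(s['q'].round(3),M.round(3).tolist())
E
$H '[{"slide":[-0.033,0.005,-0.023],"spin":0,"jaw":255},{"slide":[-0.033,0.005,-0.023],"spin":0,"jaw":255},{"slide":[-0.033,0.005,-0.023],"spin":0,"jaw":255},{"slide":[-0.033,0.005,-0.023],"spin":0,"jaw":255},{"slide":[-0.033,0.005,-0.023],"spin":0,"jaw":255}]'
python3 - <<'E'
from h import *
s=bot.get_state();M=R.from_quat(s['tcp_rot']).as_matrix();print(s['q'].round(3),M.round(3).tolist())
E
```

```text
time_s: 39.12
tool_pos: [0.3615, -0.3858, 0.4513]
tcp_rot: [0.448, 0.857, 0.229, 0.114]
force: [2.0, -0.7, -2.8]
grip_width: 0.0136
finger_force: 50.0
time_s: 39.53
tool_pos: [0.2649, -0.5666, 0.4732]
tcp_rot: [0.448, 0.857, 0.229, 0.113]
force: [1.4, -1.9, -0.5]
grip_width: 0.0134
finger_force: 50.0
[-1.497  0.601  0.358  0.642  2.365 -1.68 ] [[-0.574, 0.715, 0.4], [0.819, 0.495, 0.291], [0.01, 0.494, -0.869]]
time_s: 39.95
tool_pos: [0.2962, -0.5956, 0.4813]
tcp_rot: [0.455, 0.851, 0.213, 0.153]
force: [0.0, 0.3, -2.0]
grip_width: 0.0139
finger_force: 50.0
[-1.472  0.662  0.221  0.709  2.326 -1.582] [[-0.54, 0.709, 0.454], [0.839, 0.495, 0.224], [-0.066, 0.502, -0.862]]
```

```bash
H="python3 -m handwheel"
$H '[{"slide":[-0.0254,-0.024,-0.02],"spin":0,"jaw":255},{"slide":[-0.0254,-0.024,-0.02],"spin":0,"jaw":255},{"slide":[-0.0254,-0.024,-0.02],"spin":0,"jaw":255},{"slide":[-0.0254,-0.024,-0.02],"spin":0,"jaw":255},{"slide":[-0.0254,-0.024,-0.02],"spin":0,"jaw":255}]'
python3 - <<'E'
from h import *
s=bot.get_state();M=R.from_quat(s['tcp_rot']).as_matrix();print(s['q'].round(3),M.round(3).tolist())
E
```

```text
time_s: 40.37
tool_pos: [0.2104, -0.6718, 0.4304]
tcp_rot: [0.463, 0.845, 0.197, 0.184]
force: [-0.3, 1.3, -2.1]
grip_width: 0.0138
finger_force: 50.0
[-1.614  0.739  0.221  0.685  2.266 -1.755] [[-0.504, 0.709, 0.493], [0.854, 0.495, 0.162], [-0.129, 0.503, -0.855]]
```

```bash
H="python3 -m handwheel"
$H '[{"slide":[-0.0165,-0.028,-0.0256],"spin":0,"jaw":255},{"slide":[-0.0165,-0.028,-0.0256],"spin":0,"jaw":255},{"slide":[-0.0165,-0.028,-0.0256],"spin":0,"jaw":255},{"slide":[-0.0165,-0.028,-0.0256],"spin":0,"jaw":255},{"slide":[-0.0165,-0.028,-0.0256],"spin":0,"jaw":255}]'
python3 - <<'E'
from h import *
s=bot.get_state();M=R.from_quat(s['tcp_rot']).as_matrix();print(s['q'].round(3),M.round(3).tolist())
E
```

```text
time_s: 40.78
tool_pos: [0.0859, -0.7133, 0.4022]
tcp_rot: [0.471, 0.838, 0.175, 0.212]
force: [-0.6, -0.6, -2.1]
grip_width: 0.0138
finger_force: 50.0
[-1.791  0.78   0.221  0.678  2.253 -1.93 ] [[-0.467, 0.715, 0.52], [0.863, 0.496, 0.094], [-0.191, 0.493, -0.849]]
```

```bash
H="python3 -m handwheel"
$H '[{"slide":[-0.021,-0.024,-0.025],"spin":0,"jaw":255},{"slide":[-0.021,-0.024,-0.025],"spin":0,"jaw":255},{"slide":[-0.021,-0.024,-0.025],"spin":0,"jaw":255},{"slide":[-0.021,-0.024,-0.025],"spin":0,"jaw":255},{"slide":[-0.021,-0.024,-0.025],"spin":0,"jaw":255}]' >/dev/null
$H '[{"slide":[-0.021,-0.024,-0.025],"spin":0,"jaw":255},{"slide":[-0.021,-0.024,-0.025],"spin":0,"jaw":255}]'
python3 - <<'E'
from h import *
s=bot.get_state();M=R.from_quat(s['tcp_rot']).as_matrix();print(s['q'].round(3),M.round(4).tolist())
E
```

```text
time_s: 41.37
tool_pos: [-0.0337, -0.7414, 0.3786]
tcp_rot: [0.485, 0.827, 0.132, 0.252]
force: [-0.0, -0.4, -1.9]
grip_width: 0.014
finger_force: 50.0
[-1.954  0.815  0.222  0.685  2.192 -2.08 ] [[-0.403, 0.7354, 0.5447], [0.8687, 0.4947, -0.0252], [-0.2881, 0.463, -0.8382]]
```

```bash
H="python3 -m handwheel"
$H '[{"slide":[0.03,0,0],"spin":7.1,"jaw":255},{"slide":[0.03,0,0],"spin":7.1,"jaw":255},{"slide":[0.03,0,0],"spin":7.1,"jaw":255},{"slide":[0.03,0,0],"spin":7.1,"jaw":255},{"slide":[0.0301,0.02,0.018],"spin":0.4,"jaw":255}]'
$H '[{"slide":[0.0301,0.02,0.018],"spin":0,"jaw":255},{"slide":[0.0301,0.02,0.018],"spin":0,"jaw":255},{"slide":[0.0301,0.02,0.018],"spin":0,"jaw":255},{"slide":[0.0301,0.02,0.018],"spin":0,"jaw":255},{"slide":[0.0301,0.02,0.018],"spin":0,"jaw":255}]' >/dev/null
$H '[{"slide":[0.0301,0.02,0.018],"spin":0,"jaw":255},{"slide":[0.0301,0.02,0.018],"spin":0,"jaw":255},{"slide":[0.0301,0.02,0.018],"spin":0,"jaw":255},{"slide":[0.0301,0.02,0.018],"spin":0,"jaw":255},{"slide":[0.0301,0.02,0.018],"spin":0,"jaw":255}]'
python3 - <<'E'
from h import *
import pickle
s=bot.get_state();M=R.from_quat(s['tcp_rot']).as_matrix();print(s['tool_pos'],s['q'].round(3),M.round(4).tolist())
for f,rows in(('w3',(140,165,190)),('w6',(150,180,210))):
    p=pickle.load(open(f+'.pkl','rb'));g=cv2.GaussianBlur(p['pixels'],(3,3),0).mean(axis=2)
    for r in rows:
        l=g[r-3:r+4].mean(0);e=np.diff(l);pk=[i for i in range(120,480) if abs(e[i])>2.5 and abs(e[i])==abs(e[i-3:i+4]).max()]
        print(f,r,[(i,round(e[i]),*[round(1e3*atz(p,(i+.5,r),z)[0],1) for z in(.0435,.032)]) for i in pk])
p=pickle.load(open('w3.pkl','rb'));g=p['pixels'].mean(axis=2)
for c in(340,350,390):
    l=g[:,c-3:c+4].mean(1);e=np.diff(l);pk=[i for i in range(10,300) if abs(e[i])>8 and abs(e[i])==abs(e[max(0,i-3):i+4]).max()]
    print('col',c,[(i,round(e[i]),round(1e3*atz(p,(c,i+.5),.032)[1],1)) for i in pk])
E
```

```text
time_s: 41.78
tool_pos: [-0.041, -0.5981, 0.3493]
tcp_rot: [0.679, 0.677, 0.191, 0.21]
force: [-0.0, -0.3, -2.4]
grip_width: 0.0137
finger_force: 50.0
time_s: 42.62
tool_pos: [0.2291, -0.2979, 0.2997]
tcp_rot: [0.675, 0.681, 0.19, 0.211]
force: [1.0, -0.5, -1.5]
grip_width: 0.0135
finger_force: 50.0
[ 0.22905813 -0.29789314  0.29973215] [-1.657 -0.09   1.815  0.58   1.462 -1.744] [[0.0002, 0.8386, 0.5447], [0.9995, 0.0166, -0.0261], [-0.0309, 0.5444, -0.8382]]
w3 140 [(213, 20, np.float64(438.6), np.float64(435.6)), (245, 5, np.float64(461.8), np.float64(459.8)), (274, -42, np.float64(482.8), np.float64(481.6)), (361, 55, np.float64(545.8), np.float64(547.0)), (377, -52, np.float64(557.4), np.float64(559.0)), (411, 16, np.float64(582.1), np.float64(584.6)), (416, 48, np.float64(585.7), np.float64(588.4)), (423, 45, np.float64(590.8), np.float64(593.7)), (436, -3, np.float64(600.3), np.float64(603.5)), (453, -16, np.float64(612.7), np.float64(616.3))]
w3 165 [(215, 20, np.float64(438.8), np.float64(435.9)), (221, -20, np.float64(443.2), np.float64(440.5)), (228, 21, np.float64(448.4),
[... 2754 characters left out ...]
)), (408, 35, np.float64(590.7), np.float64(593.3)), (445, -19, np.float64(612.6), np.float64(616.3))]
col 340 [(35, 25, np.float64(120.4)), (43, -43, np.float64(115.2)), (48, -24, np.float64(111.9)), (264, 25, np.float64(-50.5)), (272, 11, np.float64(-57.5)), (278, -10, np.float64(-62.8))]
col 350 [(35, 25, np.float64(120.4)), (43, -45, np.float64(115.2)), (48, -26, np.float64(112.0)), (264, 27, np.float64(-50.5)), (272, 48, np.float64(-57.5)), (278, -26, np.float64(-62.8)), (296, -53, np.float64(-79.1))]
col 390 [(35, 24, np.float64(120.5)), (43, -42, np.float64(115.4)), (48, -25, np.float64(112.1)), (264, 26, np.float64(-50.4)), (271, 49, np.float64(-56.6)), (278, -24, np.float64(-62.8))]
```

```bash
H="python3 -m handwheel"
$H '[{"slide":[0.0277,0.0148,0.0225],"spin":0,"jaw":255},{"slide":[0.0277,0.0148,0.0225],"spin":0,"jaw":255},{"slide":[0.0277,0.0148,0.0225],"spin":0,"jaw":255},{"slide":[0.0277,0.0148,0.0225],"spin":0,"jaw":255},{"slide":[0.0277,0.0148,0.0225],"spin":0,"jaw":255}]' >/dev/null
$H '[{"slide":[0.0277,0.0148,0.0225],"spin":0,"jaw":255},{"slide":[0.0277,0.0148,0.0225],"spin":0,"jaw":255},{"slide":[0.0277,0.0148,0.0225],"spin":0,"jaw":255},{"slide":[0.0277,0.0148,0.0225],"spin":0,"jaw":255},{"slide":[0.0277,0.0148,0.0225],"spin":0,"jaw":255}]' >/dev/null
$H '[{"slide":[0.0277,0.0148,0.0225],"spin":0,"jaw":255},{"slide":[0.0277,0.0148,0.0225],"spin":0,"jaw":255},{"slide":[0,0,0],"spin":0,"jaw":255},{"slide":[0,0,0],"spin":0,"jaw":255}]'
cat > tong.py <<'E'
from h import *
s=bot.get_state();M=R.from_quat(s['tcp_rot']).as_matrix();T=s['tool_pos'];print(T.round(4),M.round(3).tolist(),s['q'].round(2),s['force'].round(1))
V={n:bot.camera(n) for n in('wrist','top','side')}
for q in ['tongue','rib_top']:
    rs=[];L=[]
    for n,v in V.items():
        for x in bot.tip_of(v,q)[:1]:
            L.append((n,np.round(x['centre'],1),round(x['conf'],2)))
            if x['conf']>.4: rs.append(ray(v,x['centre']))
    print(q,L)
    if len(rs)>1: X=tri(rs);print('  tri',X.round(4),'rel',(X-T).round(4),'in tool',(M.T@(X-T)).round(4))
E
python3 tong.py
```

```text
time_s: 43.78
tool_pos: [0.5222, 0.0283, 0.161]
tcp_rot: [0.674, 0.683, 0.191, 0.21]
force: [-1.1, -0.3, -1.7]
grip_width: 0.0138
finger_force: 50.0
[0.5222 0.0283 0.161 ] [[-0.005, 0.839, 0.544], [1.0, 0.019, -0.021], [-0.028, 0.543, -0.839]] [-0.22  0.25  1.9   0.24  0.43 -0.42] [-1.1 -0.3 -1.7]
tongue [('wrist', array([151.6, 298.1]), 0.59), ('top', array([294. , 262.1]), 0.84), ('side', array([280.3, 229.9]), 0.76)]
  tri [0.4682 0.027  0.1022] rel [-0.054  -0.0012 -0.0588] in tool [ 0.0007 -0.0773  0.02  ]
rib_top [('top', array([290.8, 240. ]), 0.59), ('side', array([301.5, 200.4]), 0.55)]
  tri [0.5092 0.0331 0.1735] rel [-0.0129  0.0048  0.0125] in tool [ 0.0045 -0.004  -0.0176]
```

```bash
H="python3 -m handwheel"
$H '[{"slide":[0.0016,-0.0175,0.028],"spin":0,"jaw":255},{"slide":[0.0016,-0.0175,0.028],"spin":0,"jaw":255},{"slide":[0,0,0],"spin":0,"jaw":255},{"slide":[0,-0.0011,0.0017],"spin":0,"jaw":255},{"slide":[0,-0.0011,0.0017],"spin":0,"jaw":255}]' 18
$H '[{"slide":[0,-0.0011,0.0017],"spin":0,"jaw":255},{"slide":[0,-0.0011,0.0017],"spin":0,"jaw":255},{"slide":[0,0,0],"spin":0,"jaw":255}]'
python3 tong.py
```

```text
time_s: 44.65
tool_pos: [0.5237, 0.0277, 0.0928]
tcp_rot: [0.675, 0.681, 0.192, 0.211]
force: [0.3, -1.1, -1.6]
grip_width: 0.0138
finger_force: 18.0
time_s: 44.9
tool_pos: [0.5237, 0.0276, 0.0886]
tcp_rot: [0.675, 0.681, 0.192, 0.212]
force: [0.6, -1.1, 0.8]
grip_width: 0.0137
finger_force: 18.0
[0.5237 0.0276 0.0886] [[-0.0, 0.837, 0.547], [1.0, 0.016, -0.024], [-0.029, 0.547, -0.837]] [-0.22  0.4   2.    0.51  0.2  -0.7 ] [ 0.6 -1.1  0.8]
tongue [('wrist', array([150.4, 298.4]), 0.63), ('top', array([295.3, 267. ]), 0.84), ('side', array([280.7, 252.8]), 0.83)]
  tri [0.4671 0.0281 0.0349] rel [-0.0566  0.0006 -0.0537] in tool [ 0.0022 -0.0767  0.0139]
rib_top [('wrist', array([320.5, 344.7]), 0.7), ('top', array([292.1, 242.1]), 0.67), ('side', array([298., 228.]), 0.66)]
  tri [0.5097 0.0306 0.1062] rel [-0.014   0.003   0.0176] in tool [ 0.0025 -0.002  -0.0225]
```

```bash
H="python3 -m handwheel"
$H '[{"slide":[0,-0.0011,0.0017],"spin":0,"jaw":255},{"slide":[0,-0.0011,0.0017],"spin":0,"jaw":255},{"slide":[0,0,0],"spin":0,"jaw":255}]' 14
$H '[{"slide":[0,-0.0017,-0.0011],"spin":0,"jaw":255},{"slide":[0,-0.0017,-0.0011],"spin":0,"jaw":255},{"slide":[0,-0.0017,-0.0011],"spin":0,"jaw":255},{"slide":[0,0,0],"spin":0,"jaw":255}]'
$H '[{"slide":[0,-0.0017,-0.0011],"spin":0,"jaw":255},{"slide":[0,-0.0017,-0.0011],"spin":0,"jaw":255},{"slide":[0,0,0],"spin":0,"jaw":255}]'
python3 tong.py
```

```text
time_s: 45.6
tool_pos: [0.5243, 0.0274, 0.0842]
tcp_rot: [0.674, 0.681, 0.192, 0.212]
force: [3.2, 0.4, 7.9]
grip_width: 0.0143
finger_force: 14.1
time_s: 45.93
tool_pos: [0.5186, 0.0271, 0.0848]
tcp_rot: [0.674, 0.681, 0.192, 0.213]
force: [6.2, -0.7, 7.7]
grip_width: 0.014
finger_force: 13.9
time_s: 46.18
tool_pos: [0.5146, 0.0271, 0.0847]
tcp_rot: [0.674, 0.681, 0.192, 0.213]
force: [6.7, -0.4, 7.3]
grip_width: 0.0139
finger_force: 13.9
[0.5146 0.0271 0.0847] [[-0.0, 0.836, 0.549], [1.0, 0.017, -0.025], [-0.03, 0.548, -0.836]] [-0.23  0.4   2.03  0.61  0.17 -0.81] [ 6.7 -0.4  7.3]
tongue [('wrist', array([145.7, 296.3]), 0.94), ('top', array([296.3, 270. ]), 0.87), ('side', array([280.1, 254.8]), 0.86)]
  tri [0.461  0.0272 0.0282] rel [-0.0535  0.0001 -0.0565] in tool [ 0.0018 -0.0757  0.0179]
rib_top [('wrist', array([319.3, 344.1]), 0.89), ('top', array([293.5, 247.7]), 0.75), ('side', array([297.4, 229.7]), 0.56)]
  tri [0.5027 0.0288 0.1006] rel [-0.0119  0.0017  0.0159] in tool [ 0.0012 -0.0012 -0.0198]
```

```bash
H="python3 -m handwheel"
$H '[{"slide":[0,-0.0017,-0.0011],"spin":0,"jaw":255},{"slide":[0,-0.0017,-0.0011],"spin":0,"jaw":255},{"slide":[0,0,0],"spin":0,"jaw":255}]'
$H '[{"slide":[0,-0.0017,-0.0011],"spin":0,"jaw":255},{"slide":[0,-0.0017,-0.0011],"spin":0,"jaw":255},{"slide":[0,0,0],"spin":0,"jaw":255}]'
python3 tong.py
```

```text
time_s: 46.88
tool_pos: [0.5104, 0.0273, 0.0849]
tcp_rot: [0.674, 0.681, 0.192, 0.212]
force: [6.3, 0.1, 7.5]
grip_width: 0.0144
finger_force: 13.8
time_s: 47.13
tool_pos: [0.5082, 0.0271, 0.0867]
tcp_rot: [0.674, 0.681, 0.193, 0.212]
force: [13.9, 5.5, 9.2]
grip_width: 0.014
finger_force: 14.0
[0.5082 0.0271 0.0867] [[-0.002, 0.835, 0.55], [1.0, 0.017, -0.023], [-0.029, 0.549, -0.835]] [-0.23  0.38  2.04  0.64  0.17 -0.85] [13.9  5.5  9.2]
tongue [('wrist', array([151.5, 290.8]), 0.65), ('top', array([296.3, 272.2]), 0.91), ('side', array([277.3, 254.9]), 0.77)]
  tri [0.4561 0.0278 0.0278] rel [-0.0521  0.0006 -0.0589] in tool [ 0.0024 -0.0759  0.0206]
rib_top [('wrist', array([319.5, 343. ]), 0.92), ('top', array([294.2, 250.7]), 0.91), ('side', array([293.1, 229.9]), 0.77)]
  tri [0.4952 0.0279 0.1016] rel [-0.013   0.0007  0.015 ] in tool [ 0.0003 -0.0026 -0.0196]
```

Fx jumped to 14 N with the tongue about 5 mm under the lip, so the lip is found. Next I'll open the fingers stepwise around the rib and follow the cover down.

```bash
H="python3 -m handwheel"
$H '[{"slide":[0,0,0],"spin":0,"jaw":206},{"slide":[0,0.0018,0.005],"spin":0,"jaw":204},{"slide":[0,0.0018,0.005],"spin":0,"jaw":200},{"slide":[0,0.0018,0.005],"spin":0,"jaw":197},{"slide":[0,0,0],"spin":0,"jaw":194}]'
python3 tong.py
$H '[{"slide":[0,0,0.005],"spin":0,"jaw":191},{"slide":[0,0,0.004],"spin":0,"jaw":188},{"slide":[0,0,0],"spin":0,"jaw":188},{"slide":[0,0,0],"spin":0,"jaw":185}]'
python3 tong.py
```

```text
time_s: 48.0
tool_pos: [0.5185, 0.0265, 0.0759]
tcp_rot: [0.675, 0.682, 0.19, 0.207]
force: [-0.7, -0.4, -0.7]
grip_width: 0.021
finger_force: 0.0
[0.5185 0.0265 0.0759] [[-0.003, 0.842, 0.539], [1.0, 0.016, -0.019], [-0.025, 0.539, -0.842]] [-0.23  0.42  2.02  0.64  0.17 -0.84] [-0.7 -0.4 -0.7]
tongue [('top', array([295.5, 241.9]), 0.66), ('side', array([274.8, 255.7]), 0.64)]
  tri [0.4864 0.0215 0.0425] rel [-0.032  -0.005  -0.0335] in tool [-0.004  -0.0451  0.011 ]
rib_top [('wrist', array([327.4, 304. ]), 0.67), ('top', array([294.2, 237.8]), 0.97), ('side', array([305.4, 238.2]), 0.82)]
  tri [0.5244 0.03   0.0739] rel [ 0.0059  0.0035 -0.002 ] in tool [0.0035 0.004  0.0048]
time_s: 48.78
tool_pos: [0.5245, 0.0253, 0.0717]
tcp_rot: [0.675, 0.682, 0.191, 0.206]
force: [-0.4, -0.3, -0.1]
grip_width: 0.0242
finger_force: 0.0
[0.5245 0.0253 0.0717] [[-0.004, 0.843, 0.538], [1.0, 0.016, -0.017], [-0.023, 0.538, -0.843]] [-0.23  0.43  2.01  0.65  0.17 -0.85] [-0.4 -0.3 -0.1]
tongue [('side', array([275.5, 253.5]), 0.75)]
rib_top [('wrist', array([319.2, 307.8]), 0.85), ('top', array([290.8, 241.1]), 0.68), ('side', array([305. , 242.1]), 0.94)]
  tri [0.5224 0.032  0.0669] rel [-0.0021  0.0068 -0.0048] in tool [ 0.0069 -0.0042  0.0028]
```

```bash
H="python3 -m handwheel"
$H '[{"slide":[0,0,-0.03],"spin":0,"jaw":180},{"slide":[0,0.02,-0.03],"spin":0,"jaw":220},{"slide":[0,0.02,-0.03],"spin":0,"jaw":255},{"slide":[0,0,0],"spin":0,"jaw":255}]'
python3 - <<'E'
from h import *
import pickle
p=snap('wrist','w13');pickle.dump(p,open('w13.pkl','wb'));d=snap('side','s13');pickle.dump(d,open('s13.pkl','wb'))
a=cv2.resize(p['pixels'],(480,360)); b=cv2.resize(d['pixels'][205:310,240:380],(320,240),interpolation=cv2.INTER_CUBIC)
c=np.zeros((360,800,3),np.uint8);c[:,:480]=a;c[60:300,480:]=b
cv2.imwrite('pics/mix.png',c[:,:,::-1]);print(bot.get_state()['tool_pos'])
E
```

```text
time_s: 49.57
tool_pos: [0.5118, 0.0271, 0.1755]
tcp_rot: [0.674, 0.682, 0.193, 0.21]
force: [1.4, 0.3, 1.3]
grip_width: 0.0081
finger_force: 0.0
[0.50987335 0.02764187 0.1701841 ]
```

View pics/mix.png

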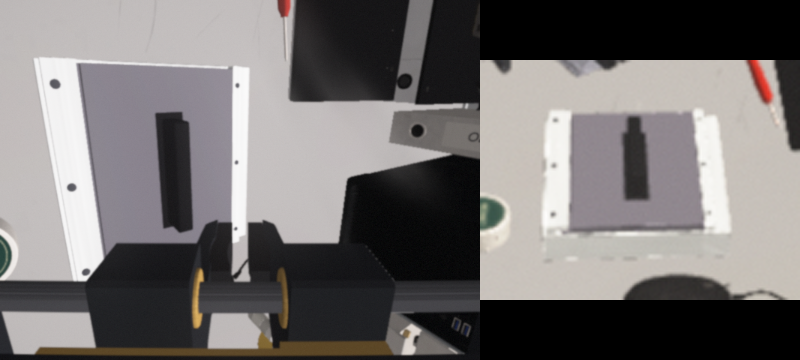

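The wrist view (left) and side view (right) show the cover down in the tray, between the lip strip (column 95) and the whole far wall strip (columns 233–248). I'll check it numerically.

```bash
cat > chk.py <<'E'
from h import *
import pickle,sys
p=pickle.load(open(sys.argv[1],'rb'));g=cv2.GaussianBlur(p['pixels'],(3,3),0).mean(axis=2)
for r in map(int,sys.argv[2].split(',')):
    l=g[r-2:r+3].mean(0);e=np.diff(l);pk=[i for i in range(50,345) if abs(e[i])>7 and abs(e[i])==abs(e[i-3:i+4]).max()]
    print(r,[(i,round(e[i]),*[round(1e3*atz(p,(i+.5,r),z)[0],1) for z in(.041,.0435)]) for i in pk])
for c in map(int,sys.argv[3].split(',')):
    l=g[:,c-2:c+3].mean(1);e=np.diff(l);pk=[i for i in range(60,330) if abs(e[i])>7 and abs(e[i])==abs(e[max(0,i-3):i+4]).max()]
    print('c',c,[(i,round(e[i]),round(1e3*atz(p,(c,i+.5),.041)[1],1)) for i in pk])
E
python3 chk.py w13.pkl 110,130,180,260,300 150,180,280
python3 - <<'E'
from h import *
import pickle
p=pickle.load(open('s13.pkl','rb'));g=p['pixels'].mean(axis=2)
# predicted flat-home cover corners top (z .041) vs image
for x,y in((.4616,.1188),(.4616,-.0612),(.5896,.1188),(.5896,-.0612)): print((x,y),proj(p,[x,y,.041]).round(1),proj(p,[x,y,.050]).round(1))
for r in (235,250,265): l=g[r-1:r+2].mean(0);e=np.diff(l);print(r,[(i,round(e[i])) for i in range(262,350) if abs(e[i])>12])
for c in (285,320,335): l=g[:,c-1:c+2].mean(1);e=np.diff(l);print('c',c,[(i,round(e[i])) for i in range(215,290) if abs(e[i])>8])
E
```

```text
110 [(55, -8, np.float64(438.2), np.float64(438.1)), (66, -47, np.float64(443.1), np.float64(443.0)), (79, 39, np.float64(449.0), np.float64(448.9)), (104, -35, np.float64(460.9), np.float64(460.7)), (309, 32, np.float64(591.0), np.float64(589.4)), (314, -17, np.float64(595.1), np.float64(593.5)), (318, 19, np.float64(598.5), np.float64(596.9)), (331, -17, np.float64(609.8), np.float64(608.0))]
130 [(53, 22, np.float64(435.8), np.float64(435.8)), (58, -9, np.float64(438.1), np.float64(438.0)), (107, -34, np.float64(461.1), np.float64(460.8)), (309, 34, np.float64(591.1), np.float64(589.6)), (331, -18, np.float64(610.2), np.float64(608.5))]
180 [(61, 19, np.float64(435.6), np.float64(435.6)), (114, -35, np.float64(461.3), np.float64(461.0)), (208, -29, np.float64(515.6), np.float64(514.8)), (252, 28, np.float64(546.0), np.float64(544.9)), (309, 34, np.float64(591.6), np.float64(590.0)), (330, -17, np.float64(610.5), np.float64(608.7))]
260 [(76, 22, np.float64(436.1), np.float64(436.0)), (125, -35, np.float64(461.3), np.float64(461.1)), (214, -31, np.float64(516.1), np.float64(515.3))
[... 1114 characters left out ...]
, 31), (273, 22), (277, -15), (278, -64), (279, -32), (301, -25), (302, -51), (303, -16), (311, 16), (312, 43), (313, 29), (334, 36), (335, 29), (337, 13), (338, 19), (345, -19), (346, -25)]
265 [(266, 22), (267, 20), (278, -53), (279, -40), (302, -28), (303, -27), (312, 18), (313, 29), (314, 18), (336, 60), (337, 34), (347, -21), (348, -21)]
c 285 [(227, -20), (228, -26), (277, -16), (278, -13), (279, 33), (280, 20), (281, 11), (282, 15)]
c 320 [(226, -16), (227, -24), (228, -10), (276, -15), (277, -24), (278, 27), (279, 54), (280, 14), (281, -13)]
c 335 [(225, 24), (226, 18), (229, -18), (231, 13), (241, -10), (242, -9), (248, -12), (249, -12), (275, -11), (276, -18), (278, 56), (279, 23)]
```

```bash
H="python3 -m handwheel"
$H '[{"slide":[0,0.0024,0.038],"spin":0,"jaw":255},{"slide":[0,0,0.038],"spin":0,"jaw":255},{"slide":[0,0,0.036],"spin":0,"jaw":255},{"slide":[0,0,0.01],"spin":0,"jaw":255},{"slide":[0,0,0],"spin":0,"jaw":255}]'
$H '[{"slide":[0,0,0],"spin":0,"jaw":255}]'
$H '[{"slide":[0,-0.0016,0.0025],"spin":0,"jaw":255},{"slide":[0,-0.0016,0.0025],"spin":0,"jaw":255},{"slide":[0,0,0],"spin":0,"jaw":255}]'
```

```text
time_s: 50.08
tool_pos: [0.5765, 0.0257, 0.0639]
tcp_rot: [0.676, 0.683, 0.189, 0.203]
force: [-1.6, -0.8, -0.2]
grip_width: 0.0004
finger_force: 0.0
time_s: 50.17
tool_pos: [0.5764, 0.0257, 0.0669]
tcp_rot: [0.675, 0.683, 0.19, 0.205]
force: [-0.8, 0.4, 0.2]
grip_width: 0.0004
finger_force: 0.0
time_s: 50.42
tool_pos: [0.5769, 0.0254, 0.0623]
tcp_rot: [0.675, 0.682, 0.191, 0.206]
force: [0.2, -0.7, -1.1]
grip_width: 0.0005
finger_force: 0.0
```

```bash
H="python3 -m handwheel"
$H '[{"slide":[0,-0.0016,0.0025],"spin":0,"jaw":255},{"slide":[0,-0.0016,0.0025],"spin":0,"jaw":255},{"slide":[0,0,0],"spin":0,"jaw":255}]'
$H '[{"slide":[0,-0.0016,0.0025],"spin":0,"jaw":255},{"slide":[0,-0.0011,0.0017],"spin":0,"jaw":255},{"slide":[0,0,0],"spin":0,"jaw":255}]'
$H '[{"slide":[0,-0.0011,0.0017],"spin":0,"jaw":255},{"slide":[0,0,0],"spin":0,"jaw":255}]'
```

```text
time_s: 50.67
tool_pos: [0.5771, 0.0253, 0.0554]
tcp_rot: [0.675, 0.683, 0.191, 0.206]
force: [0.8, -0.1, 0.4]
grip_width: 0.0003
finger_force: 0.0
time_s: 50.92
tool_pos: [0.5771, 0.0251, 0.0501]
tcp_rot: [0.675, 0.683, 0.191, 0.205]
force: [-0.2, 0.7, 1.0]
grip_width: 0.0004
finger_force: 0.0
time_s: 51.08
tool_pos: [0.5772, 0.0251, 0.0483]
tcp_rot: [0.675, 0.683, 0.191, 0.206]
force: [-0.2, -0.4, -0.5]
grip_width: 0.0007
finger_force: 0.0
```

```bash
H="python3 -m handwheel"
$H '[{"slide":[0,-0.0011,0.0017],"spin":0,"jaw":255},{"slide":[0,-0.0011,0.0017],"spin":0,"jaw":255},{"slide":[0,0,0],"spin":0,"jaw":255}]'
$H '[{"slide":[0,-0.0011,0.0017],"spin":0,"jaw":255},{"slide":[0,0,0],"spin":0,"jaw":255}]'
```

```text
time_s: 51.33
tool_pos: [0.5775, 0.025, 0.046]
tcp_rot: [0.675, 0.683, 0.191, 0.205]
force: [-5.3, 0.9, 9.1]
grip_width: 0.0007
finger_force: 4.6
time_s: 51.5
tool_pos: [0.5776, 0.025, 0.0457]
tcp_rot: [0.675, 0.683, 0.191, 0.205]
force: [-14.2, 1.9, 23.1]
grip_width: 0.0002
finger_force: 11.4
```

```bash
H="python3 -m handwheel"
$H '[{"slide":[0,0.004,-0.006],"spin":0,"jaw":255},{"slide":[0,0.01,-0.02],"spin":0,"jaw":255},{"slide":[0,0.01,-0.035],"spin":0,"jaw":255},{"slide":[0,0.01,-0.035],"spin":0,"jaw":255},{"slide":[0,0,-0.03],"spin":0,"jaw":255}]'
$H '[{"slide":[0,0,0],"spin":0,"jaw":255},{"slide":[0,0,0],"spin":0,"jaw":255}]'
python3 - <<'E'
from h import *
import pickle
p=snap('wrist','w14');pickle.dump(p,open('w14.pkl','wb'));d=snap('side','s14');pickle.dump(d,open('s14.pkl','wb'))
g=d['pixels'].mean(axis=2);a=pickle.load(open('s13.pkl','rb'))['pixels'].mean(axis=2)
print(np.abs(g-a)[215:290,262:350].mean(), np.abs(g-a)[215:290,262:350].max(),bot.get_state()['tool_pos'])
for x,y in((.4616,.0288),(.5896,.0288)): print(proj(d,[x,y,.041]))
E
python3 chk.py w14.pkl 110,180,260 180,280
```

```text
time_s: 51.92
tool_pos: [0.5397, 0.0268, 0.1713]
tcp_rot: [0.675, 0.683, 0.191, 0.206]
force: [0.5, 0.4, 0.5]
grip_width: 0.0003
finger_force: 0.0
time_s: 52.08
tool_pos: [0.5392, 0.0271, 0.1699]
tcp_rot: [0.675, 0.683, 0.191, 0.206]
force: [0.6, 0.9, -0.6]
grip_width: 0.0003
finger_force: 0.0
0.8374747474747476 4.666666666666686 [0.53917363 0.02706239 0.16771142]
[[279.06162795 250.14106231]]
[[334.84342525 249.03416118]]
110 [(54, 8, np.float64(463.7), np.float64(463.7)), (280, 33, np.float64(591.0), np.float64(589.7)), (285, -18, np.float64(594.7), np.float64(593.4)), (289, 17, np.float64(597.7), np.float64(596.4)), (306, -18, np.float64(610.9), np.float64(609.4))]
180 [(59, -34, np.float64(460.7), np.float64(460.8)), (167, -29, np.float64(515.3), np.float64(514.8)), (212, 30, np.float64(542.5), np.float64(541.7)), (281, 33, np.float64(591.2), np.float64(589.9)), (306, -17, np.float64(611.3), np.float64(609.8))]
260 [(74, -34, np.float64(461.2), np.float64(461.2)), (175, -28, np.float64(515.5), np.float64(514.9)), (217, 28, np.float64(542.5), np.float64(541.7)), (282, 32, np.float64(591.2), np.float64(589.9)), (305, -16, np.float64(610.9), np.float64(609.4))]
c 180 [(86, -32, np.float64(118.2)), (152, -29, np.float64(81.4)), (323, -30, np.float64(-29.4))]
c 280 [(306, -9, np.float64(-35.8))]
```

The press met a stiff stop at the flat height, and the cover did not move afterwards. It lies between the lip (461 mm) and the far wall (591 mm) and is square to both. I'm handing in.

```bash
python3 -c "
from plant import bot
print(bot.hand_in())"
```

```text
the job is handed in; nothing more can be done
None
```

I handed in at about 52 s: clamp, V-block and rod are each in their cut-outs, and the cover's tongue is under the lip with the cover flat and square inside the far wall. The hand-in gave no verdict. I saw the clamp seated in a picture, while the V-block, rod and cover rest on measurements and force readings.

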